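# Hang the dipping cup to drip on an S-hook

## Task

Hang up the rinsed dipping cup with the red grip to drip over the tray: first take the spare S-hook off the bucket's rim, hook it on the free stretch of the drip stand's rail and let go of it; then hang the cup by the wire loop at its top in the hook's lower curl, so that both hang freely and have come to rest, a few centimetres clear of the small black-gripped cup. Leave the small cup hanging where it is, and keep the bucket and the things standing around upright and in place.

Things in the scene. Friction and masses are not known exactly. Their poses are not given: they have to be found in the camera images.
- rail_mid (a point): Middle of the drip stand's level rail (fixed steel tube 10 mm thick), on its centre line, 345 mm above the table. x points away from the robot's side, y along the rail, z up. Straight for 130 mm either way, then bent down into posts at y = +-160 mm. A white tray with blue rim (130 x 360 mm, 21 mm high) lies centred under it. A small cup hangs on the -y half.
- hook_mid (a point): Middle of the spare S-hook (dark wire 6 mm thick, 118 long, 38 wide, 50 g), on its straight shank; z up along it, x in the plane of the S, y across the wire. Curls: 26 mm inside diameter, centred 40 mm above and below. At the start it hangs loose over the bucket's rim on the robot's side, x towards the bucket's middle, this point 8 mm clear of the wall; raised 20 mm it comes off along -x.
- hook_top (a point): Inside of the S-hook's upper curl at its top, 53 mm above the hook's middle: where it bears on the rail. This curl's open end is on the +x side, its lowest point 38 mm above the middle; on the -x side it runs into the shank, which slants 24 degrees from z to the lower curl's +x side. So a bar enters from +x, below the open end. The hook is free to swing and slide on a rail.
- hook_seat (a point): Inside of the S-hook's lower curl at its bottom, 53 mm below the hook's middle: where the cup's loop comes to rest. This curl's open end is on the -x side and points up, its tip 20 mm above the curl's lowest point: a loop enters from -x, over the open end. At the start the -x side of this curl stands some 30 mm clear of the bucket and 35 mm above the table, with room to pinch it across the wire. Axes as the hook's.
- cup_grip (a point): Middle of the dipping cup's red grip, 70 mm above its underside; the grip is 14 mm (y) x 11 mm (x) x 36 mm (z). The steel cup (about 120 g, standing upright, z up) is 60 mm wide and 38 mm high; a wire yoke joins it to the grip, a 6 mm stem rises from it to the loop, all in the y-z plane. Fixed amber bottles up to 125 mm high stand between cup, robot and stand: carry the cup over them.
- cup_loop (a point): Underside of the top of the dipping cup's loop, on the cup's axis, 208.5 mm above its underside (138.5 mm above the middle of the grip). Loop wire 5 mm thick; its opening is 25 mm wide (y) and 38 mm high (z), looking along x.
- small_loop (a point): Underside of the loop top of the small cup with black grip (48 mm wide, 152 mm high), which already hangs on an equal S-hook on the -y half of the rail. Axes as the cup's: z up.
- bucket: Conical metal bucket standing loose on the table, 130 mm high, 128 mm wide at the rolled rim (7 mm thick), 68 mm at the foot, 0.6 kg, flaring upward (draw the hook away as it rises); origin at the centre of its underside, z up; its -x side bears the spare hook.
- scent_cedar: Amber bottle with black cap, 62 mm wide, 127 mm high, standing between robot and stand, near fixed bottles like it; origin at the centre of its underside, z up.
- pigment_red: Jar with white ribbed lid and red band, 68 mm wide, 56 mm high; origin at the centre of its underside, z up.
- soap_block: Block of lilac soap, 71 x 67 x 57 mm; origin at the centre of its underside, z up.

How it is judged:
On the way, in this order (a step that is already met when the one before it is completed fails the run):
1. the S-hook hangs on the rail by its upper curl, released (z of hook_top in the frame of rail_mid between 0 and 0.012 m and x of hook_top in the frame of rail_mid between -0.01 and 0.01 m and y of hook_top in the frame of rail_mid between -0.13 and 0.13 m and angle between hook_mid's own z axis and vertical below 0.35 rad and contact force between s_hook and stand above 0.1 N and contact force between the fingers and s_hook below 0.02 N), for 0.3 s.
2. the dipping cup hangs by its loop in the lower curl of the hook on the rail, released (z of hook_top in the frame of rail_mid between 0 and 0.012 m and x of hook_top in the frame of rail_mid between -0.01 and 0.01 m and y of hook_top in the frame of rail_mid between -0.13 and 0.13 m and angle between hook_mid's own z axis and vertical below 0.35 rad and contact force between s_hook and stand above 0.1 N and distance between cup_loop and hook_seat below 0.012 m and contact force between dip_cup and s_hook above 0.3 N and angle between cup_grip's own z axis and vertical below 0.25 rad and contact force between the fingers and dip_cup below 0.02 N), for 0.2 s.
At the end, for the whole second after the job is handed in: S-hook on the straight rail (within 10 mm, tilt < 0.35 rad); cup's loop in its lower curl (within 12 mm of the bottom), tilt < 0.25 rad, still, touching neither stand nor small cup and 75 mm from it, loop to loop; small cup within 30 mm of where it hung; all released (all of step 2 and contact force between the fingers and s_hook below 0.02 N and contact force between dip_cup and stand below 0.02 N and contact force between dip_cup and small_cup below 0.02 N and horizontal distance between cup_loop and small_loop above 0.075 m and linear speed of dip_cup below 0.06 m/s and angular speed of dip_cup below 0.6 rad/s and distance of small_loop from where it was at the start of the episode below 0.03 m).
It fails at once if the small cup is knocked off its hook or the rail (distance of small_loop from where it was at the start of the episode above 0.08 m).
It fails at once if the bucket is tipped or shoved away (60 mm) (angle between bucket's own z axis and vertical above 0.4 rad or distance of bucket from where it was at the start of the episode above 0.06 m).
It fails at once if a thing standing around is knocked over or shifted by more than 40 mm (angle between any of scent_cedar, pigment_red, soap_block's own z axis and vertical above 0.4 rad or distance of any of scent_cedar, pigment_red, soap_block from where it was at the start of the episode above 0.04 m).
It also fails if it takes over 72 s, if anything falls off the work surface, if the arm or the gripper's body presses on something with over 40 N, if the wrist force passes 120 N, or if a joint passes its speed limit or range.

## Robot

A 7-joint arm with a two-finger parallel gripper is mounted at the origin on the work surface; the furniture and walls round the work are solid. World frame = base frame: x ahead of the robot, y to its left, z up, the work surface at z = 0. Lengths are in m, angles in rad, forces in N, time in s.
With the tool pointing down it reaches from about 0.4 to 0.85 m from the base axis. Payload 10.4 kg.
Tool frame: the origin (TCP) lies between the finger pads; the fingertips stand 14 mm ahead of it and the grasp point (between the pads) lies 5 mm behind it; z points along the fingers, y is the line along which they close (so a half turn about z gives the same grasp; the last joint's range is limited). The gripper opens to 87 mm and grips with 3 to 60 N. Pads are 19 mm wide; open, the fingers measure 117 mm over their backs; the gripper's body (75 mm by 190 mm) begins 51 mm behind the grasp point.
Start: joints at [-1.166, 0.332, -0.065, 1.46, 0.022, 1.35, -0.088], TCP at [0.259, 0.569, 0.237] pointing down, gripper open.
Joint ranges: [-2.6, 2.6], [-0.5, 2.12], [-1.47, 1.34], [0.16, 2.42], [-1.27, 4.41], [0.06, 2.06], [-2.6, 2.6]. Speed limits (rad/s): [2.22, 2.22, 2.79, 2.79, 3.14, 3.14, 3.14].

## Interface

Orientations are given as a unit quaternion [x, y, z, w].
In Python, from bench import * gives the robot as it stands.
- The arm moves only by the tool drive_tool, never from a script. Its argument "deltas" is a list of rows, each a list of 7 numbers: the turn, a rotation vector about the tool's x, y, z in degrees, then the shift along the tool's x, y, z in m, then the closure, from -1 (fully open) to 1 (shut). A call has 1 to 12 rows; each row is the pose to reach, as a shift and turn from the pose commanded when the call began, along the tool's axes at that moment; what a row does not reach only later rows make up. A row lasts 1/10 s, in which the tool goes at most 50 mm and 8.59 degrees, less where a joint would pass 70% of its speed; a pose out of reach is approached as far as the arm can. A call with a gripper value outside its range is refused whole. The fingers move at their own pace and stop on an object; "squeeze" is the grip in N (left out, the last holds). Time passes only in rows, so rows that repeat a pose let the fingers close. It gives the time, the measured TCP pose, the force and the opening at its end, in the units of the state.
- read_state(): the state, without advancing time (a new reading comes with each control period).
- camera(name): name is "side" or "top" or "wrist"; returns (picture, depth): 480x640x3 uint8, red, green, blue; 480x640 float32, m along the optical axis (not along the pixel's ray), 0 where there is no reading.
- camera_params(name): a dict with "K" (3x3 intrinsics, pixels), "R" (3x3) and "t" (3): a world point X has camera coordinates R X + t; the wrist camera has in their place "mount" (4x4, takes a point from camera to tool coordinates, whose origin is the TCP and whose axes are the flange's). Camera axes: x right, y down, z forward; pixel columns grow to the right and rows downward; lengths in m; the calibration is good to about 2 mm. A picture is of the moment at which its call begins: read the wrist's pose just before it. camera_params takes no time and is no camera call.
- close_job(): hands the job in, once; it reports no verdict.
Trained networks look in the newest picture that a camera, given by its name, has taken for a name from the list of things; names that differ only in an ending like _2 or _b are one class to them, and where a whole thing is asked for, a point or a joint stands for the part that bears it (a point fixed in the world has none). Each returns a list of dicts, best first, with "score" (0 to 1); they miss things now and then, are a little off and sometimes report something else, mostly with a low value. They report only what shows in the picture. A call takes as long as a camera call.
- outline_of(label, camera): "pixels" (480x640 bool, what is visible of it) and "location" ([column, row] as shares, 0 to 1, of the picture: columns of its width, rows of its height, amid what is visible of it).
- tip_of(label, camera): "location" ([column, row] as shares, 0 to 1, of the picture: columns of its width, rows of its height: a listed point, or the origin of a listed thing).
The state is a dict: "time": time; "joint_positions": joint angles; "joint_vel": joint speeds; "joint_torque": joint torques, N m; "ee_pos": TCP position; "eef_rot": TCP orientation; "ft_force": force on the tool from outside, world axes, zero at the start; "torque": the same for the moment, N m; "width": finger opening in m.
Only numpy, scipy, OpenCV 4.12 (cv2) and the standard library are available. Lean on these libraries where they do the work, as an engineer would, in place of code of your own. Each camera call takes 0.05 s, during which the arm holds its last target. There are 200 camera calls.

## Working session

There is one attempt and no reset: what is moved stays moved. The work goes in short steps, Python scripts to look and compute and a tool call to move; the robot and the scene stay as the last step left them, time stands still between calls to the robot, and variables do not carry over. Pictures are saved under pics/ and viewed, on a budget of 14 in all, crops included, one or two more only if the job needs it, and the job is handed in when it is done.

Besides the shell and the picture viewer there is one more tool, called after "Emit:" as name([rows], argument=value, ...), one row to a line, values as JSON. drive_tool: Moves the arm, as the interface text tells. Its arguments: {"type":"object","properties":{"deltas":{"type":"array"},"squeeze":{"type":"number"}},"required":["deltas"]}

```bash
ls; mkdir -p pics
cat > h.py <<'E'
from bench import *
import numpy as np, cv2
from scipy.spatial.transform import Rotation as Ro
def save(n,f,img=None):
    im,d=camera(n); cv2.imwrite('pics/'+f,im[:,:,::-1]); np.save('pics/'+f+'.npy',d); return im,d
def pose(s=None):
    s=s or read_state(); T=np.eye(4); T[:3,:3]=Ro.from_quat(s['eef_rot']).as_matrix(); T[:3,3]=s['ee_pos']; return T
def cam(n):
    p=camera_params(n); K=np.array(p['K'])
    if n=='wrist': M=pose()@np.array(p['mount'])
    else:
        M=np.eye(4); M[:3,:3]=np.array(p['R']); M[:3,3]=p['t']; M=np.linalg.inv(M)
    return K,M
def w(n,u,v,z):
    K,M=cam(n); return (M@np.r_[(u-K[0,2])/K[0,0]*z,(v-K[1,2])/K[1,1]*z,z,1])[:3]
def ray(n,u,v):
    K,M=cam(n); d=M[:3,:3]@np.array([(u-K[0,2])/K[0,0],(v-K[1,2])/K[1,1],1]); return M[:3,3],d
def pix(n,X):
    K,M=cam(n); c=np.linalg.inv(M)@np.r_[X,1]; q=K@c[:3]; return q[:2]/q[2]
def cloud(n,d,mask):
    v,u=np.nonzero(mask&(d>0)); z=d[v,u]; K,M=cam(n)
    P=np.c_[(u-K[0,2])/K[0,0]*z,(v-K[1,2])/K[1,1]*z,z]; return P@M[:3,:3].T+M[:3,3]
E
python3 - <<'E'
from h import *
np.set_printoptions(precision=4,suppress=True)
s=read_state(); print(s['time'],s['ee_pos'],s['eef_rot'],s['width'])
ims=[]
for n in ['side','top']:
    im,d=save(n,n+'0.png'); print(n,cam(n)[1])
    for l in ['rail_mid','hook_mid','hook_top','hook_seat','cup_grip','cup_loop','small_loop','bucket']:
        for r in tip_of(l,n)[:2]:
            u,v=r['location'][0]*640,r['location'][1]*480; z=d[min(479,int(v)),min(639,int(u))]
            print(n,l,round(r['score'],2),int(u),int(v),round(float(z),3),w(n,u,v,z), ray(n,u,v)[1])
print(camera_params('wrist'))
E
```

```text
pics
0.0 [0.2591 0.5683 0.2357] [ 0.2122  0.9772 -0.0007 -0.0001] 0.08704239827050356
side [[ 0.8724 -0.2598  0.4141 -0.0402]
 [-0.4886 -0.4904  0.7217 -0.9655]
 [ 0.0156 -0.8319 -0.5547  0.9149]
 [ 0.      0.      0.      1.    ]]
side rail_mid 0.69 392 201 1.856 [ 0.9826  0.3154 -0.0014] [ 0.551   0.69   -0.4937]
side hook_mid 0.49 416 384 1.168 [ 0.5441 -0.3848  0.001 ] [ 0.5003  0.4971 -0.7825]
side hook_top 0.76 416 367 1.037 [ 0.4864 -0.4334  0.1311] [ 0.5079  0.5132 -0.7559]
side cup_grip 0.62 289 235 1.645 [0.556  0.2768 0.01  ] [ 0.3624  0.755  -0.55  ]
side cup_loop 0.51 294 191 1.724 [0.6364 0.3992 0.0871] [ 0.3924  0.7915 -0.4801]
side small_loop 0.92 405 253 1.44 [ 0.7457 -0.0587  0.0864] [ 0.546   0.6299 -0.5756]
side bucket 0.82 446 410 1.051 [ 0.5244 -0.497   0.0507] [ 0.5371  0.4456 -0.822 ]
top [[-0.0122 -0.9961  0.0871  0.4067]
 [-0.9999  0.0119 -0.0041 -0.0425]
 [ 0.003  -0.0872 -0.9962  1.3771]
 [ 0.      0.      0.      1.    ]]
top rail_mid 0.66 373 186 1.395 [ 0.6807 -0.2008  0.0012] [ 0.1964 -0.1135 -0.9862]
top hook_mid 0.42 462 246 1.382 [ 0.4969 -0.4621 -0
[... 231 characters left out ...]
43 [0.5167 0.1737 0.1384] [ 0.0885  0.174  -0.9968]
top cup_grip 0.59 373 186 1.395 [ 0.6804 -0.2002  0.0011] [ 0.1962 -0.113  -0.9862]
top cup_loop 0.74 232 235 1.171 [0.5177 0.1799 0.2101] [ 0.0948  0.1899 -0.9963]
top small_loop 0.57 397 199 1.392 [ 0.6393 -0.2714  0.0009] [ 0.1671 -0.1644 -0.9885]
top bucket 0.85 463 231 1.382 [ 0.5422 -0.4659  0.0038] [ 0.0981 -0.3064 -0.994 ]
{'K': array([[416.9571,   0.    , 324.6666],
       [  0.    , 416.9571, 237.0963],
       [  0.    ,   0.    ,   1.    ]]), 'mount': array([[-0.0006, -0.9645, -0.2641,  0.0721],
       [ 1.    , -0.0006, -0.0003,  0.0005],
       [ 0.0002, -0.2641,  0.9645, -0.1479],
       [ 0.    ,  0.    ,  0.    ,  1.    ]])}
```

View pics/side0.png

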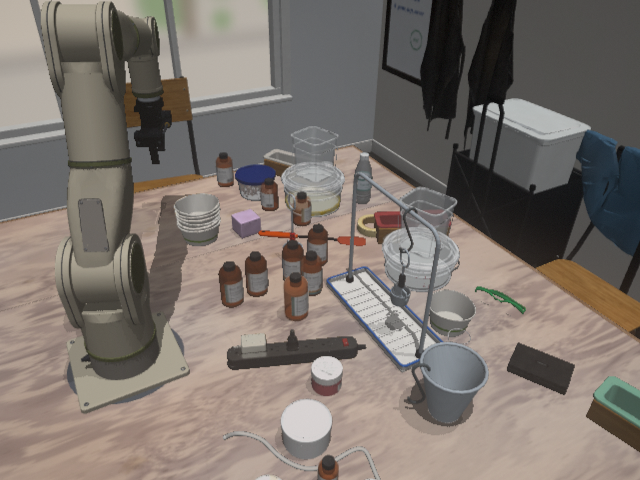

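View pics/top0.png

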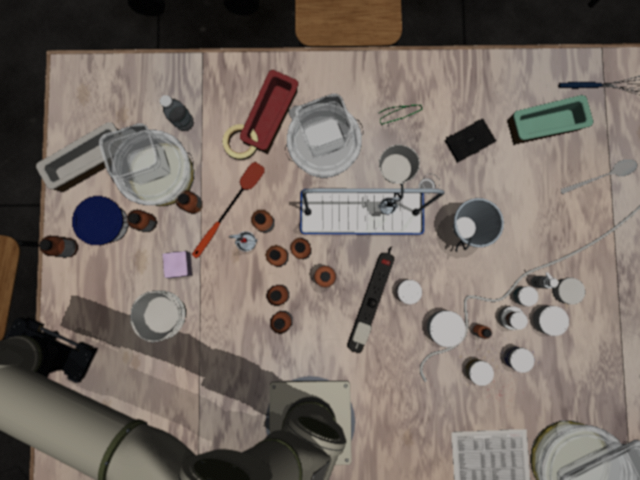

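```bash
cat > m1.py <<'E'
from h import *
np.set_printoptions(precision=4,suppress=True)
for n in ['top','side']:
    d=np.load(f'pics/{n}0.png.npy'); P=cloud(n,d,d>0)
    A=P[(P[:,2]>.325)&(P[:,2]<.37)&(P[:,0]>.45)&(P[:,0]<.9)&(P[:,1]<.15)&(P[:,1]>-.5)]
    print(n,'rail',len(A),A.min(0),A.max(0),np.median(A,0))
    if len(A)>5:
        m=np.median(A,0); A=A[np.abs(A-m)[:,0]<.05]; c=np.polyfit(A[:,1],A[:,0],1); print('x=a*y+b',c, 'ytail',np.percentile(A[:,1],[2,98]),np.percentile(A[:,2],[5,50,95]))
    C=P[(np.hypot(P[:,0]-.52,P[:,1]-.17)<.14)&(P[:,2]>.07)&(P[:,2]<.28)]
    # tall points cluster around cup/bottles
    g={}
    for p in C: g.setdefault((round(p[0]/.02),round(p[1]/.02)),[]).append(p[2])
    print('heights',[(k[0]*2,k[1]*2,round(float(max(v))*1000),len(v)) for k,v in sorted(g.items()) if len(v)>2])
    B=P[(np.hypot(P[:,0]-.54,P[:,1]+.46)<.1)&(P[:,2]>.118)&(P[:,2]<.15)]
    print('rim',len(B)); 
    if len(B)>10:
        M=np.c_[2*B[:,:2],np.ones(len(B))]; q=np.linalg.lstsq(M,(B[:,:2]**2).sum(1),rcond=None)[0]; print('circ',q[:2],np.sqrt(q[2]+q[0]**2+q[1]**2),B.min(0),B.max(0))
def tri(a,b):
    (o1,d1),(o2,d2)=ray('top',*a),ray('side',*b); s=np.linalg.lstsq(np.c_[d1,-d2],o2-o1,rcond=None)[0]; p,q=o1+d1*s[0],o2+d2*s[1]; return (p+q)/2,np.linalg.norm(p-q)
print('hook_mid',tri((462,246),(416,384)),'hook_top',tri((470,242),(416,367)),'grip',tri((240,238),(289,235)),'loop',tri((232,235),(294,191)),'small',tri((397,199),(405,253)),'bucket',tri((463,231),(446,410)))
E
python3 m1.py
python3 - <<'E'
import cv2,numpy as np
a=cv2.imread('pics/side0.png');b=cv2.imread('pics/top0.png')
f=lambda i,x,y,wd,h:cv2.resize(i[y:y+h,x:x+wd],(400,300),interpolation=cv2.INTER_CUBIC)
cv2.imwrite('pics/mont.png',np.vstack([np.hstack([f(a,340,150,160,120),f(a,370,330,120,90)]),np.hstack([f(b,280,150,200,150),f(b,200,190,140,105)])]))
E
```

```text
top rail 645 [ 0.585  -0.3244  0.3259] [0.6197 0.0004 0.3595] [ 0.6037 -0.1794  0.349 ]
x=a*y+b [0.0169 0.6063] ytail [-0.3145 -0.007 ] [0.3402 0.349  0.3535]
heights [(44, 8, 105, 13), (44, 10, 103, 3), (46, 6, 110, 38), (46, 8, 130, 62), (46, 10, 127, 42), (48, 4, 112, 14), (48, 6, 111, 45), (48, 8, 127, 55), (48, 10, 127, 48), (48, 12, 98, 6), (50, 4, 114, 32), (50, 6, 107, 11), (50, 8, 112, 32), (50, 10, 110, 17), (52, 4, 109, 7), (52, 16, 212, 21), (52, 18, 216, 55), (52, 20, 207, 4), (54, 12, 105, 19), (54, 14, 99, 7), (56, 10, 110, 50), (56, 12, 127, 59), (56, 14, 124, 44), (58, 10, 125, 48), (58, 12, 126, 52), (58, 14, 126, 42), (58, 16, 101, 5), (60, 10, 107, 9), (60, 12, 112, 27), (60, 14, 111, 16)]
rim 580
circ [ 0.5533 -0.4656] 0.06298459500063674 [ 0.4816 -0.5341  0.1181] [ 0.6226 -0.3992  0.1437]
side rail 585 [ 0.5818 -0.3263  0.3254] [ 0.6212 -0.0017  0.3586] [ 0.6006 -0.22    0.3481]
x=a*y+b [0.015  0.6035] ytail [-0.3208 -0.0085] [0.3307 0.3481 0.3526]
heights [(44, 6, 97, 5), (44, 8, 108, 48), (44, 10, 107, 15), (46, 6, 111, 98), (46, 8, 128, 83), (46, 10, 126, 21)
[... 220 characters left out ...]
 89), (56, 12, 126, 76), (56, 14, 127, 18), (58, 10, 122, 85), (58, 12, 126, 44), (58, 14, 125, 8), (60, 10, 100, 9), (60, 12, 111, 14)]
rim 1115
circ [ 0.5518 -0.4656] 0.06272571790903778 [ 0.4799 -0.5333  0.118 ] [ 0.6216 -0.397   0.1422]
hook_mid (array([ 0.4923, -0.4345,  0.0824]), np.float64(0.0010567990018966356)) hook_top (array([ 0.4929, -0.4363,  0.1345]), np.float64(0.0161447451040911)) grip (array([0.5188, 0.188 , 0.0739]), np.float64(0.009995059022955824)) loop (array([0.5217, 0.1777, 0.2229]), np.float64(0.00871074057871078)) small (array([ 0.5987, -0.2293,  0.2438]), np.float64(0.0029790091140946256)) bucket (array([ 0.5482, -0.4675,  0.0034]), np.float64(0.013391806228290264))
```

View pics/mont.png

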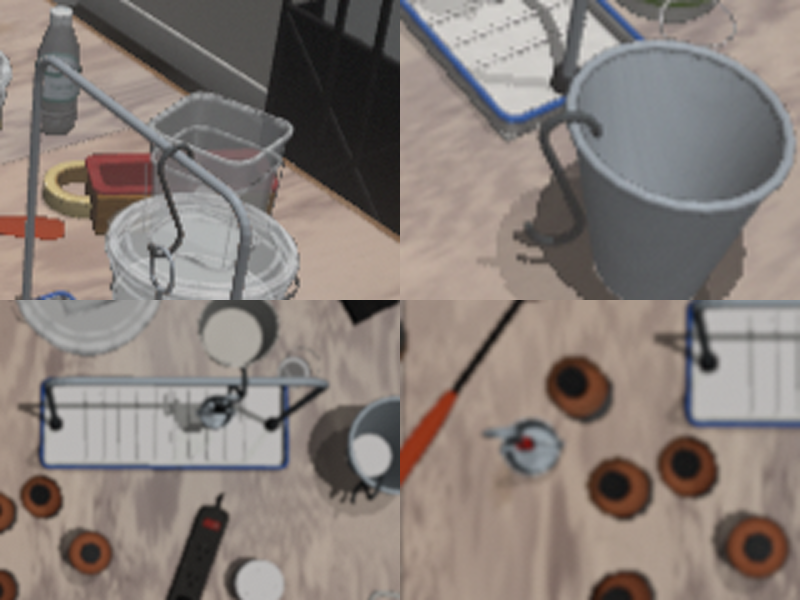

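```bash
cat > go.py <<'E'
import sys
from h import *
def target(th,ph):
    th,ph=np.radians([th,ph]); z=np.array([np.cos(th)*np.cos(ph),np.cos(th)*np.sin(ph),-np.sin(th)])
    x=np.array([np.sin(th)*np.cos(ph),np.sin(th)*np.sin(ph),np.cos(th)]); return np.c_[x,np.cross(z,x),z]
def go(p,th,ph):
    T=pose(); R=T[:3,:3]; v=np.degrees(Ro.from_matrix(R.T@target(th,ph)).as_rotvec()); t=R.T@(np.array(p)-T[:3,3])
    print('rot',v.round(1),'shift',t.round(4),'rows',max(np.linalg.norm(v)/8.59,np.linalg.norm(t)/.05).round(1))
if __name__=='__main__':
    a=[float(x) for x in sys.argv[1:]]; go(a[:3],a[3],a[4])
E
python3 go.py 0.5 0.1 0.42 90 62
```

```text
rot [ 0.  -0.  93.5] shift [-0.4135 -0.3266 -0.1835] rows 11.2
```

Emit:
drive_tool([
  [0,0,93.5,-0.4135,-0.3266,-0.1835,-1],
  [0,0,93.5,-0.4135,-0.3266,-0.1835,-1],
  [0,0,93.5,-0.4135,-0.3266,-0.1835,-1],
  [0,0,93.5,-0.4135,-0.3266,-0.1835,-1],
  [0,0,93.5,-0.4135,-0.3266,-0.1835,-1],
  [0,0,93.5,-0.4135,-0.3266,-0.1835,-1],
  [0,0,93.5,-0.4135,-0.3266,-0.1835,-1],
  [0,0,93.5,-0.4135,-0.3266,-0.1835,-1],
  [0,0,93.5,-0.4135,-0.3266,-0.1835,-1],
  [0,0,93.5,-0.4135,-0.3266,-0.1835,-1],
  [0,0,93.5,-0.4135,-0.3266,-0.1835,-1],
  [0,0,93.5,-0.4135,-0.3266,-0.1835,-1],
])

```text
time: 2.1
ee_pos: [0.5022, 0.0938, 0.4223]
eef_rot: [0.861, 0.509, 0.002, 0.001]
ft_force: [-0.3, 0.6, -0.0]
width: 0.0871
```

```bash
python3 go.py 0.36 -0.34 0.22 45 -33; python3 -c "
from h import *
print(read_state()['joint_positions'],pose())"
```

```text
rot [-36.7  34.   88.9] shift [-0.449   0.0834  0.2019] rows 11.9
[-0.69105128  0.02934839  0.43234433  1.43508605 -0.0111737   1.67618303
 -0.7621234 ] [[ 4.81206554e-01  8.76598792e-01  3.84837076e-03  5.02151211e-01]
 [ 8.76605645e-01 -4.81209414e-01 -2.05454846e-04  9.37958177e-02]
 [ 1.67177077e-03  3.47236975e-03 -9.99992574e-01  4.22349488e-01]
 [ 0.00000000e+00  0.00000000e+00  0.00000000e+00  1.00000000e+00]]
```

Emit:
drive_tool([
  [-36.7,34,88.9,-0.449,0.083,0.202,-1],
  [-36.7,34,88.9,-0.449,0.083,0.202,-1],
  [-36.7,34,88.9,-0.449,0.083,0.202,-1],
  [-36.7,34,88.9,-0.449,0.083,0.202,-1],
  [-36.7,34,88.9,-0.449,0.083,0.202,-1],
  [-36.7,34,88.9,-0.449,0.083,0.202,-1],
  [-36.7,34,88.9,-0.449,0.083,0.202,-1],
  [-36.7,34,88.9,-0.449,0.083,0.202,-1],
  [-36.7,34,88.9,-0.449,0.083,0.202,-1],
  [-36.7,34,88.9,-0.449,0.083,0.202,-1],
  [-36.7,34,88.9,-0.449,0.083,0.202,-1],
  [-36.7,34,88.9,-0.449,0.083,0.202,-0.5],
])

```text
time: 3.3
ee_pos: [0.3566, -0.3423, 0.2157]
eef_rot: [0.909, -0.21, 0.346, 0.1]
ft_force: [1.4, 1.8, 0.7]
width: 0.0835
```

```bash
cat > look.py <<'E'
import sys
from h import *
np.set_printoptions(precision=4,suppress=True)
im,d=save('wrist',sys.argv[1])
print(read_state()['joint_positions'],pose())
for l in sys.argv[2:]:
    for r in tip_of(l,'wrist')[:1]:
        u,v=r['location'][0]*640,r['location'][1]*480; z=d[int(min(479,v)),int(min(639,u))]
        print(l,round(r['score'],2),int(u),int(v),w('wrist',u,v,z) if z else 0)
    for r in outline_of(l,'wrist')[:1]:
        P=cloud('wrist',d,r['pixels']); np.save('pics/'+sys.argv[1]+l+'.npy',r['pixels']); print('outl',round(r['score'],2),len(P),P.min(0),P.max(0),np.median(P,0))
E
python3 look.py w1.png hook_mid hook_seat hook_top bucket
```

```text
[ 0.3705 -0.4595  0.3423  2.4138 -0.0119  0.4388 -1.2819] [[ 0.6699 -0.452   0.589   0.359 ]
 [-0.3145 -0.8914 -0.3263 -0.3373]
 [ 0.6725  0.0333 -0.7393  0.2152]
 [ 0.      0.      0.      1.    ]]
hook_mid 0.87 343 170 [ 0.4939 -0.4229  0.0921]
outl 0.63 798 [ 0.4868 -0.4822 -0.0005] [ 0.5887 -0.4137  0.1419] [ 0.5006 -0.4219  0.1094]
hook_seat 0.63 338 203 [ 0.5036 -0.426   0.0303]
outl 0.57 739 [ 0.489  -0.4401  0.0024] [ 0.528  -0.4132  0.1439] [ 0.5016 -0.4208  0.1203]
hook_top 0.89 345 123 [ 0.5072 -0.4228  0.1421]
outl 0.73 688 [ 0.4894 -0.4377  0.0282] [ 0.5237 -0.4133  0.1441] [ 0.5013 -0.4205  0.1238]
bucket 0.6 332 166 [ 0.5225 -0.4257  0.0692]
outl 0.7 19124 [ 0.4963 -0.6322  0.0005] [ 0.7592 -0.3846  0.1389] [ 0.5877 -0.4601  0.1049]
```

View pics/w1.png

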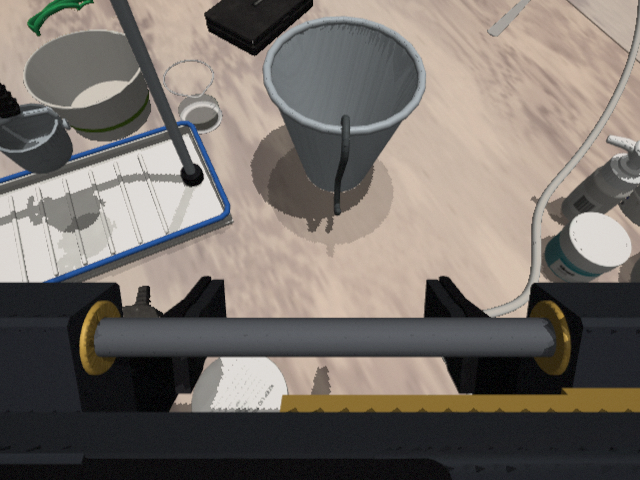

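Run:
```python
from h import *
np.set_printoptions(precision=4,suppress=True)
im=cv2.imread('pics/w1.png'); d=np.load('pics/w1.png.npy')
P=cloud('wrist',d,d>0); 
B=P[(np.hypot(P[:,0]-.55,P[:,1]+.465)<.1)&(P[:,2]>.122)&(P[:,2]<.145)]
from scipy.optimize import least_squares
r=least_squares(lambda q:np.hypot(B[:,0]-q[0],B[:,1]-q[1])-.0605,[.55,-.465],loss='soft_l1',f_scale=.003).x; print('circ',r,len(B))
m=np.zeros((480,640),bool); m[112:218,322:362]=1
m&=im.max(2)<75
for v in range(114,218,6):
    u=np.nonzero(m[v]&(d[v]>0))[0]
    if len(u):
        q=np.array([w('wrist',a,v,d[v,a]) for a in u]); k=d[v,u]<d[v,u].min()+.012
        print(v,u.min(),u.max(),q[k].mean(0),np.median(u[k]))
# predicted projections
az=np.degrees(np.arctan2(r[1],r[0]));print(az)
```

```text
circ [ 0.5621 -0.4508] 6055
120 341 349 [ 0.5105 -0.4245  0.1412] 343.5
126 342 349 [ 0.5056 -0.4221  0.1408] 343.5
132 322 349 [ 0.5071 -0.4137  0.1365] 327.5
138 322 361 [ 0.4974 -0.419   0.1379] 345.0
144 322 361 [ 0.4941 -0.4176  0.1354] 345.5
150 322 361 [ 0.4917 -0.4164  0.1319] 345.0
156 322 361 [ 0.4905 -0.4159  0.1265] 344.5
162 322 361 [ 0.4917 -0.4156  0.1178] 342.5
168 322 361 [ 0.4974 -0.4186  0.1014] 341.0
174 322 361 [ 0.5052 -0.4229  0.0807] 339.5
180 322 361 [ 0.5148 -0.4277  0.0562] 337.5
186 322 354 [ 0.5183 -0.4303  0.04  ] 337.0
192 334 340 [ 0.5153 -0.4286  0.0346] 336.5
198 333 339 [ 0.5114 -0.427   0.0304] 336.5
204 333 339 [ 0.5055 -0.4242  0.0299] 336.5
210 333 340 [ 0.4915 -0.4171  0.0449] 337.5
-38.72659406553421
```

```bash
cat > hk.py <<'E'
from h import *
import sys
from scipy.optimize import least_squares
np.set_printoptions(precision=4,suppress=True)
f=sys.argv[1]; T0=pose(); im,d=save('wrist',f); im=im[:,:,::-1]; print(pose()[:3,3]-T0[:3,3])
P=cloud('wrist',d,d>0)
B=P[(np.hypot(P[:,0]-.55,P[:,1]+.465)<.1)&(P[:,2]>.115)&(P[:,2]<.145)]
r=least_squares(lambda q:np.hypot(B[:,0]-q[0],B[:,1]-q[1])-.0605,[.55,-.465],loss='soft_l1',f_scale=.003).x; print('circ',r,len(B),'rim top',np.percentile(B[:,2],[50,90,97]))
t=P[(P[:,2]<.03)&(P[:,0]<.55)&(P[:,2]>-.03)]; print('table z',np.median(t[:,2]))
o=outline_of('hook_top','wrist')[0]['pixels']|outline_of('hook_mid','wrist')[0]['pixels']
Q=cloud('wrist',d,o); Q=Q[(np.hypot(Q[:,0]-r[0],Q[:,1]-r[1])<.11)&(Q[:,2]>.012)]
# keep near the hook plane
c=np.median(Q[:,:2],0)
fit=least_squares(lambda q:-np.sin(q[0])*Q[:,0]+np.cos(q[0])*Q[:,1]-q[1],[np.radians(-30),-.13],loss='soft_l1',f_scale=.002).x
a=fit[0]; n=-np.sin(a)*Q[:,0]+np.cos(a)*Q[:,1]-fit[1]; Q=Q[abs(n)<.005]
s=Q[:,0]*np.cos(a)+Q[:,1]*np.sin(a); print('plane az',np.degrees(a),'offset',fit[1],len(Q),'bucket s,n',r@[np.cos(a),np.sin(a)],r@[-np.sin(a),np.cos(a)]-fit[1])
for lo in np.arange(.01,.15,.01):
    k=(Q[:,2]>=lo)&(Q[:,2]<lo+.01)
    if k.sum(): print(round(lo,3),k.sum(),s[k].min().round(4),s[k].max().round(4),Q[k][:,2].max().round(4))
E
python3 hk.py w2.png
```

```text
[-0.0002 -0.0001 -0.0002]
circ [ 0.5524 -0.4625] 6826 rim top [0.1297 0.1331 0.1341]
table z -0.0006322297912208508
plane az -28.024268969745663 offset -0.14942818509887112 733 bucket s,n 0.7049031620004067 0.000655900129092557
0.02 97 0.6345 0.6676 0.03
0.03 81 0.6239 0.6578 0.04
0.04 35 0.6245 0.6581 0.0494
0.05 17 0.6495 0.661 0.0597
0.06 21 0.644 0.6579 0.07
0.07 18 0.6394 0.655 0.0794
0.08 21 0.6353 0.6534 0.0897
0.09 19 0.6313 0.6366 0.0993
0.1 27 0.6268 0.6325 0.1095
0.11 43 0.6238 0.6474 0.12
0.12 100 0.6235 0.658 0.1299
0.13 253 0.6263 0.6558 0.1392
0.14 1 0.6397 0.6397 0.1401
```

```bash
python3 - <<'E'
from h import *
np.set_printoptions(precision=3,suppress=True)
d=np.load('pics/top0.png.npy')
for u,v in [(408,290),(446,328),(481,331),(514,317),(528,295)]: print(u,v,w('top',u,v,d[v,u]))
E
python3 go.py .433 -.3997 .094 45 -28
```

```text
408 290 [ 0.372 -0.286  0.052]
446 328 [ 0.266 -0.386  0.067]
481 331 [ 0.256 -0.485  0.061]
514 317 [ 0.295 -0.571  0.081]
528 295 [ 0.353 -0.628  0.047]
rot [0.2 2.8 3.5] shift [-0.0168  0.0226  0.1541] rows 3.1
```

Emit:
drive_tool([
  [0.2,2.8,3.5,-0.0168,0.0226,0.154,0.2],
  [0.2,2.8,3.5,-0.0168,0.0226,0.154,0.2],
  [0.2,2.8,3.5,-0.0168,0.0226,0.154,0.2],
  [0.2,2.8,3.5,-0.0168,0.0226,0.154,0.2],
  [0.2,2.8,3.5,-0.0168,0.0226,0.154,0.2],
  [0.2,2.8,3.5,-0.0168,0.0226,0.154,0.2],
  [0.2,2.8,3.5,-0.0168,0.0226,0.154,0.2],
  [0.2,2.8,3.5,-0.0168,0.0226,0.154,0.2],
  [0.2,2.8,3.5,-0.0168,0.0226,0.154,0.2],
])

```text
time: 4.8
ee_pos: [0.4254, -0.3865, 0.1102]
eef_rot: [0.897, -0.223, 0.369, 0.098]
ft_force: [-97.7, -119.3, -25.8]
width: 0.0348
```

```bash
python3 hk.py w3.png; python3 go.py .4891 -.4295 .0305 45 -28; python3 -c "
from h import *
print(read_state()['joint_positions'],read_state()['width'])"
```

```text
[ 0.0067  0.0097 -0.0003]
circ [ 0.5589 -0.448 ] 10996 rim top [0.1303 0.1331 0.1365]
table z -0.0004770650885718708
plane az -26.634194445328784 offset -0.16145871519815264 1868 bucket s,n 0.7004508104164868 0.011579247394358894
0.02 207 0.6302 0.6499 0.03
0.03 170 0.6203 0.6549 0.04
0.04 89 0.6208 0.6582 0.0494
0.05 35 0.6452 0.6562 0.0598
0.06 39 0.641 0.6546 0.0698
0.07 48 0.636 0.6535 0.08
0.08 49 0.632 0.6374 0.0899
0.09 59 0.6275 0.6338 0.0999
0.1 70 0.6235 0.6296 0.1099
0.11 126 0.6201 0.6249 0.1199
0.12 290 0.6201 0.6555 0.13
0.13 686 0.6231 0.6517 0.1398
rot [0.3 0.1 0.2] shift [-0.0019  0.01    0.1104] rows 2.2
[-0.56818999 -0.178775    1.33734727  2.41273982 -1.26684293  0.06579293
  0.01744922] 0.03496107924886549
```

View pics/w3.png

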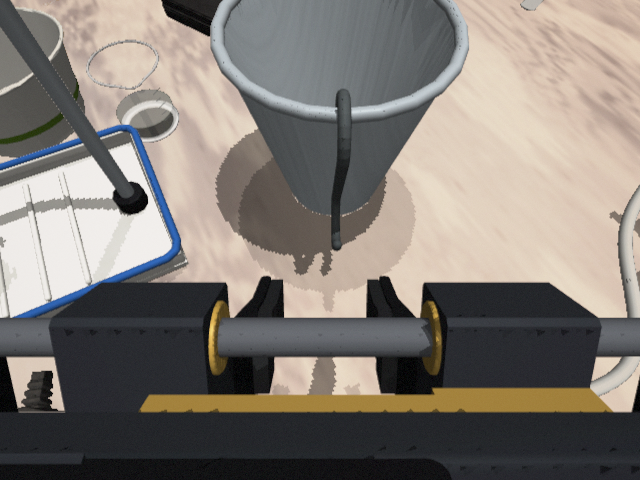

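```bash
cat > fk.py <<'E'
from h import *
from scipy.optimize import least_squares
import itertools
np.set_printoptions(precision=4,suppress=True)
s=read_state(); print(s['time'],s['ft_force'],s['joint_vel'],s['joint_positions'],s['ee_pos'])
D=[([-1.166,.332,-.065,1.46,.022,1.35,-.088],[.259,.569,.237],[.2122,.9772,-.0007,-.0001]),
([-0.69105128,0.02934839,0.43234433,1.43508605,-0.0111737,1.67618303,-0.7621234],[.5022,.0938,.4223],[.861,.509,.002,.001]),
([.3705,-.4595,.3423,2.4138,-.0119,.4388,-1.2819],[.359,-.3373,.2152],None),
(list(s['joint_positions']),list(s['ee_pos']),list(s['eef_rot']))]
R2=np.array([[.6699,-.452,.589],[-.3145,-.8914,-.3263],[.6725,.0333,-.7393]])
R_=lambda ax,a:Ro.from_euler(ax,a).as_matrix()
def fk(q,p,sg):
    h,L1,L2,L3,a1,a2,b=p
    R=R_('z',sg[0]*q[0]+b); X=np.array([0,0,h]); 
    R=R@R_('y',q[1])@R_('z',sg[1]*q[2]); X=X+R@[a1,0,L1]; R=R@R_('y',q[3]); X=X+R@[-a1+0,0,0]
    R=R@R_('z',sg[2]*q[4]); X=X+R@[a2,0,L2]; R=R@R_('y',q[5])@R_('z',sg[3]*q[6]); X=X+R@[0,0,L3]; return X,R
if __name__=='__main__':
    best=None
    for sg in itertools.product([1,-1],repeat=4):
        for c0 in [0,90,180,-90]:
            def res(p):
                o=[]
                for q,x,r in D:
                    X,R=fk(q,p,sg); T=Ro.from_quat(r).as_matrix() if r else R2
                    o+=list((X-x)*3)+list((R@R_('z',np.radians(c0))-T).ravel())
                return o
            f=least_squares(res,[.35,.4,.4,.25,0,0,0])
            if best is None or f.cost<best[0]: best=(f.cost,sg,c0,f.x,np.array(f.fun).reshape(-1,12)[:,:3]/3)
    print(best)
E
python3 fk.py
```

```text
4.95 [-0.4206 -0.6917  0.3557] [ 0.0822  0.0037  0.0429 -0.0081 -0.0155 -0.0224 -0.0374] [-0.5682 -0.1788  1.3373  2.4127 -1.2668  0.0658  0.0174] [ 0.4264 -0.3841  0.1099]
(np.float64(0.013281851362426461), (-1, -1, -1, -1), 90, array([ 0.218 ,  0.4272,  0.4737,  0.3042,  0.0276,  0.0008, -0.0388]), array([[-0.0165,  0.016 , -0.0058],
       [-0.0077,  0.0228, -0.004 ],
       [ 0.0115,  0.0137,  0.0113],
       [-0.0051,  0.0034, -0.0015]]))
```

```bash
python3 go.py .42 -.37 .22 65 -30;  python3 - <<'E'
from fk import *
import fk
# refit with extra freedoms: y offsets
def fk2(q,p):
    h,L1,L2,L3,a1,b1,a2,o1,o2,o3,o4,o5,o6,o7=p; q=np.array(q)+[o1,o2,o3,o4,o5,o6,o7]
    R=R_('z',-q[0]); X=np.array([0,0,h]); R=R@R_('y',q[1])@R_('z',-q[2]); X=X+R@[a1,0,L1]; R=R@R_('y',q[3]); X=X+R@[b1,0,0]
    R=R@R_('z',-q[4]); X=X+R@[a2,0,L2]; R=R@R_('y',q[5])@R_('z',-q[6]); return X+R@[0,0,L3],R
def res(p):
    o=[]
    for q,x,r in D:
        X,R=fk2(q,p); T=Ro.from_quat(r).as_matrix() if r else R2
        o+=list((X-x)*3)+list((R@R_('z',np.pi/2)-T).ravel())
    return np.r_[o,np.array(p[7:])*.1,np.array(p[4:7])*.1]
f=least_squares(res,[.3,.42,.45,.25]+[0]*10); print(f.cost,f.x); print(np.array(f.fun[:48]).reshape(-1,12)[:,:3]/3)
E
```

```text
rot [ -0.8 -19.9   1.8] shift [ 0.0691 -0.0088 -0.0866] rows 2.3
4.95 [-0.4206 -0.6917  0.3557] [ 0.0822  0.0037  0.0429 -0.0081 -0.0155 -0.0224 -0.0374] [-0.5682 -0.1788  1.3373  2.4127 -1.2668  0.0658  0.0174] [ 0.4264 -0.3841  0.1099]
0.0013966721583675615 [ 0.2145  0.4019  0.476   0.2804  0.0368 -0.0433  0.0215  0.0087 -0.022
  0.0742 -0.0071 -0.0076  0.0317  0.0825]
[[ 0.0023  0.0023 -0.0008]
 [-0.0033  0.0013 -0.0002]
 [ 0.0008  0.0028  0.0048]
 [ 0.002   0.0026 -0.0038]]
```

Emit:
drive_tool([
  [0,-2.5,0.2,0.008,-0.001,-0.011,0.2],
  [0,-5,0.4,0.017,-0.002,-0.022,0.2],
  [0,-7.5,0.6,0.026,-0.003,-0.033,0.2],
  [0,-10,0.8,0.035,-0.004,-0.044,0.2],
  [0,-12.5,1,0.044,-0.005,-0.055,0.2],
  [0,-15,1.3,0.052,-0.006,-0.066,0.2],
  [0,-17.5,1.6,0.06,-0.008,-0.077,0.2],
  [0,-20,1.8,0.069,-0.009,-0.087,0.2],
  [0,-20,1.8,0.069,-0.009,-0.087,0.2],
])

```text
time: 5.85
ee_pos: [0.4178, -0.3757, 0.2233]
eef_rot: [0.942, -0.256, 0.212, 0.051]
ft_force: [0.4, 0.5, -0.4]
width: 0.0346
```

```bash
python3 -c "
from h import *
s=read_state();print(s['joint_positions'],s['joint_vel'])"; python3 go.py .42 -.37 .22 65 -30
```

```text
[ 0.35639607 -0.10656095  0.3276157   2.03558487 -0.06402307  0.77558156
 -1.37566705] [-0.02350422  0.00170888  0.030044    0.10342663 -0.03329076 -0.08848239
  0.05079036]
rot [-0.5 -0.2 -0.5] shift [-0.0023 -0.006   0.0027] rows 0.1
```

```bash
cat > ik.py <<'E'
from h import *
from go import target
from scipy.optimize import least_squares
np.set_printoptions(precision=3,suppress=True)
R_=lambda ax,a:Ro.from_euler(ax,a).as_matrix()
p=[.2145,.4019,.476,.2804,.0368,-.0433,.0215,.0087,-.022,.0742,-.0071,-.0076,.0317,.0825]
lo=np.array([-2.6,-.5,-1.47,.16,-1.27,.06,-2.6]);hi=np.array([2.6,2.12,1.34,2.42,4.41,2.06,2.6])
def fk2(q):
    h,L1,L2,L3,a1,b1,a2=p[:7]; q=np.array(q)+p[7:]
    R=R_('z',-q[0]); X=np.array([0,0,h]); R=R@R_('y',q[1])@R_('z',-q[2]); X=X+R@[a1,0,L1]; R=R@R_('y',q[3]); X=X+R@[b1,0,0]
    R=R@R_('z',-q[4]); X=X+R@[a2,0,L2]; R=R@R_('y',q[5])@R_('z',-q[6]); return X+R@[0,0,L3],R@R_('z',np.pi/2)
def ik(x,th,ph,q0):
    T=target(th,ph); g=lambda q:np.r_[(fk2(q)[0]-x)*10,(fk2(q)[1]-T).ravel(),(q-q0)*.01]
    f=least_squares(g,np.clip(q0,lo+.01,hi-.01),bounds=(lo,hi)); return f.x,np.linalg.norm(fk2(f.x)[0]-x),np.linalg.norm(fk2(f.x)[1]-T)
E
python3 - <<'E'
from ik import *
a=np.radians(-28.02); P=lambda s,z:np.array([s*np.cos(a)+.1494*np.sin(a),s*np.sin(a)-.1494*np.cos(a),z])
for th in [48,52,55,58]:
    q=np.array(read_state()['joint_positions']); c,sn=np.cos(np.radians(th)),np.sin(np.radians(th))
    for back in [.15,.08,0]:
        x=P(.627-(.007+back)*c,.037+(.007+back)*sn); q,e,r=ik(x,th,-28,q); print(th,back,x,q,round(e,4),round(r,3))
    x=P(.627-.007*c-.02,.037+.007*sn+.06); print(' lift',ik(x,th,-28,q))
    x=np.array([.6025-.015-.007*c,-.12,.345-48e-3-.044+.02+.007*sn]);print(' rail',ik(x,th,0,q))
E
```

```text
48 0.15 [ 0.391 -0.377  0.154] [ 0.017 -0.254  0.761  2.371 -0.258  0.263 -1.   ] 0.0 0.0
48 0.08 [ 0.432 -0.399  0.102] [ 0.079  0.042  0.753  2.334 -1.205  0.28  -0.141] 0.0 0.001
48 0 [ 0.479 -0.424  0.042] [ 1.501  0.334 -0.758  2.217 -1.27   0.06   0.024] 0.0006 0.027
 lift (array([ 1.439,  0.126, -0.66 ,  2.244, -1.007,  0.209, -0.33 ]), np.float64(6.031117340621793e-06), np.float64(0.00033100538944432064))
 rail (array([ 1.374, -0.358, -0.956,  2.122, -0.903,  0.723, -0.693]), np.float64(4.159853872506938e-06), np.float64(0.00017266757265206145))
52 0.15 [ 0.398 -0.381  0.161] [ 0.226 -0.173  0.554  2.3   -0.323  0.376 -0.989] 0.0 0.0
52 0.08 [ 0.436 -0.401  0.106] [ 0.28   0.055  0.526  2.261 -0.84   0.314 -0.526] 0.0 0.0
52 0 [ 0.48  -0.424  0.043] [ 0.58   0.268  0.205  2.186 -1.27   0.26  -0.131] 0.0 0.001
 lift (array([ 0.491,  0.122,  0.295,  2.192, -0.853,  0.313, -0.54 ]), np.float64(6.424826442441559e-06), np.float64(0.0002771606655579193))
 rail (array([ 0.589, -0.162, -0.34 ,  2.052, -0.39 ,  0.64 , -1.096]), np.float64(5.853939264456781e-06), np.float64(0.000324009
[... 417 characters left out ...]
993))
 rail (array([ 0.419, -0.132, -0.2  ,  2.008, -0.279,  0.691, -1.195]), np.float64(4.630233163809692e-06), np.float64(0.0002492200103130131))
58 0.15 [ 0.41  -0.387  0.17 ] [ 0.338 -0.096  0.42   2.186 -0.248  0.524 -1.106] 0.0 0.0
58 0.08 [ 0.443 -0.405  0.111] [ 0.383  0.089  0.389  2.158 -0.506  0.42  -0.886] 0.0 0.0
58 0 [ 0.48  -0.425  0.043] [ 0.525  0.289  0.238  2.096 -0.779  0.326 -0.644] 0.0 0.0
 lift (array([ 0.459,  0.149,  0.303,  2.108, -0.538,  0.413, -0.873]), np.float64(2.659260356679936e-06), np.float64(0.00011453877647804663))
 rail (array([ 0.359, -0.105, -0.156,  1.965, -0.22 ,  0.751, -1.251]), np.float64(3.533901740297793e-06), np.float64(0.00017914567941393217))
```

```bash
python3 go.py .4415 -.3993 .1083 55 -33
```

```text
rot [-2.   9.8  2. ] shift [-0.0196  0.0098  0.1178] rows 2.4
```

Emit:
drive_tool([
  [-0.4,2,0.4,-0.004,0.002,0.024,0.2],
  [-0.8,4,0.8,-0.008,0.004,0.047,0.2],
  [-1.2,6,1.2,-0.012,0.006,0.071,0.2],
  [-1.6,8,1.6,-0.016,0.008,0.094,0.2],
  [-2,9.8,2,-0.0196,0.0098,0.1178,0.2],
  [-2,9.8,2,-0.0196,0.0098,0.1178,0.2],
  [-2,9.8,2,-0.0196,0.0098,0.1178,0.2],
  [-2,9.8,2,-0.0196,0.0098,0.1178,0.2],
])

```text
time: 6.65
ee_pos: [0.4408, -0.3965, 0.1062]
eef_rot: [0.916, -0.269, 0.287, 0.085]
ft_force: [-0.2, 0.4, 0.3]
width: 0.035
```

```bash
python3 hk.py w4.png; python3 go.py .480 -.4243 .0427 55 -33; python3 -c "
from h import *
s=read_state();print(s['joint_positions'],s['ee_pos'])"
```

```text
[0.0003 0.0001 0.0003]
circ [ 0.5502 -0.4605] 11350 rim top [0.1324 0.1341 0.138 ]
table z -5.565719124986379e-05
rot [-0.1  0.2  0.3] shift [0.0027 0.0026 0.0796] rows 1.6
[ 0.357238    0.06045903  0.34760614  2.23272394 -0.36207918  0.26359772
 -1.121064  ] [ 0.44130719 -0.39628016  0.10643725]Traceback (most recent call last):
  File "hk.py", line 10, in <module>
    o=outline_of('hook_top','wrist')[0]['pixels']|outline_of('hook_mid','wrist')[0]['pixels']
      ~~~~~~~~~~~~~~~~~~~~~~~~~~~~~~^^^
IndexError: list index out of range
```

Run:
```python
from h import *
np.set_printoptions(precision=4,suppress=True)
d=np.load('pics/w4.png.npy'); P=cloud('wrist',d,d>0)
a=np.radians(-28); s=P[:,0]*np.cos(a)+P[:,1]*np.sin(a); n=-P[:,0]*np.sin(a)*1+P[:,1]*np.cos(a)
rad=np.hypot(P[:,0]-.552,P[:,1]+.463); wall=34+30*P[:,2]/.13
k=(abs(n+.149)<.02)&(s>.61)&(P[:,2]>.015)&(P[:,2]<.15)&(rad*1000>wall+6)&~((P[:,2]>.115)&(rad<.0665))
for lo in np.arange(.01,.15,.01):
    j=k&(P[:,2]>=lo)&(P[:,2]<lo+.01)
    if j.sum(): print(round(lo,2),j.sum(),'s',np.percentile(s[j],[2,98]),'n',np.median(n[j]),'zmax',P[j,2].max())
```

```text
0.02 246 s [0.6347 0.6534] n -0.1486707241253975 zmax 0.02997221464874425
0.03 151 s [0.6251 0.6565] n -0.1484521360793203 zmax 0.03998554654044484
0.04 68 s [0.625  0.6301] n -0.14893922964370643 zmax 0.04302716381371355
0.05 5 s [0.6497 0.6516] n -0.14804025834548226 zmax 0.0593116511607755
0.06 6 s [0.6465 0.6499] n -0.14652116825223527 zmax 0.06899879191222771
0.07 9 s [0.6419 0.6458] n -0.14733869455662787 zmax 0.07885035530041817
0.08 14 s [0.638  0.6427] n -0.14670136143086338 zmax 0.08761756048564531
0.09 17 s [0.6331 0.6373] n -0.14689281168411064 zmax 0.09870485852083208
0.1 16 s [0.6283 0.6346] n -0.14711547465520874 zmax 0.10952609132750599
0.11 68 s [0.6248 0.6305] n -0.14827902767846687 zmax 0.11980208059441105
0.12 286 s [0.6245 0.6295] n -0.14872957111721208 zmax 0.12997919933899488
0.13 329 s [0.6273 0.6335] n -0.14884353692639257 zmax 0.1369953531007172
```

Emit:
drive_tool([
  [0,0,0,0.0005,0.0005,0.016,0.2],
  [0,0,0,0.001,0.001,0.032,0.2],
  [0,0,0.1,0.0015,0.0015,0.048,0.2],
  [0,0.1,0.2,0.002,0.002,0.064,0.2],
  [0,0.2,0.3,0.0027,0.0026,0.08,0.2],
  [0,0.2,0.3,0.0027,0.0026,0.08,0.2],
  [0,0.2,0.3,0.0027,0.0026,0.08,0.2],
  [0,0.2,0.3,0.0027,0.0026,0.08,0.2],
])

```text
time: 7.55
ee_pos: [0.4797, -0.4238, 0.0418]
eef_rot: [0.915, -0.27, 0.288, 0.084]
ft_force: [0.2, -0.5, -0.5]
width: 0.0349
```

```bash
python3 go.py .480 -.4243 .0427 55 -33; python3 look.py w5.png
python3 - <<'E'
from h import *
for s in [.625,.634]:
  a=np.radians(-28); print(pix('wrist',np.array([s*np.cos(a)+.149*np.sin(a),s*np.sin(a)-.149*np.cos(a),.037])))
E
```

```text
rot [-0.1  0.   0. ] shift [ 0.001   0.0003 -0.0005] rows 0.0
[ 0.5811  0.2844  0.1152  2.147  -0.7471  0.1403 -0.7513] [[ 0.6876 -0.543   0.4821  0.4798]
 [-0.4456 -0.8398 -0.3102 -0.4237]
 [ 0.5733 -0.0015 -0.8193  0.0417]
 [ 0.      0.      0.      1.    ]]
[325.68783465 310.77274072]
[323.77558707 288.75760839]
```

View pics/w5.png

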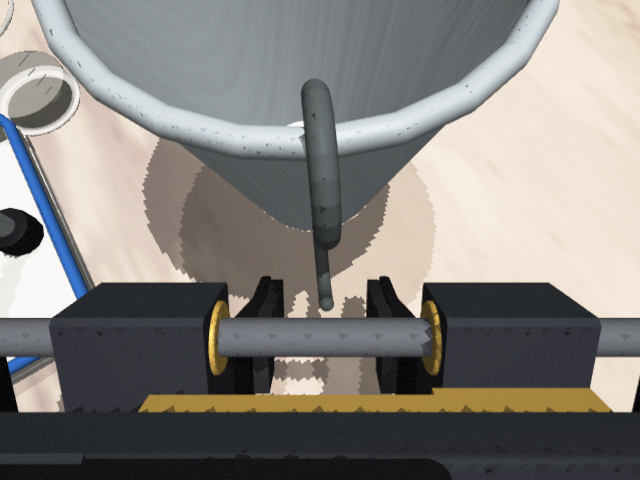

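The hook's lower end (326,303) lies between the fingertips (~275 and ~375). Closing on it.

Emit:
drive_tool([
  [0,0,0,0,0,0,1],
  [0,0,0,0,0,0,1],
  [0,0,0,0,0,0,1],
  [0,0,0,0,0,0,1],
  [0,0,0,0,0,0,1],
  [0,0,0,0,0,0,1],
], squeeze=30)

```text
time: 8.2
ee_pos: [0.4796, -0.4236, 0.0406]
eef_rot: [0.915, -0.27, 0.288, 0.084]
ft_force: [0.3, -0.1, -0.4]
width: 0.0045
```

```bash
python3 -c "
from h import *
R=pose()[:3,:3]
h=np.array([np.cos(np.radians(-30)),np.sin(np.radians(-30)),0])
for v in [[0,0,.025],-.01*h+[0,0,.035],-.05*h+[0,0,.08]]: print((R.T@v).round(4))"
```

```text
[ 0.0143 -0.     -0.0205]
[ 0.0118  0.0004 -0.0344]
[ 0.0048  0.0024 -0.0942]
```

Emit:
drive_tool([
  [0,0,0,0.0025,0,-0.006,1],
  [0,0,0,0.005,0,-0.012,1],
  [0,0,0,0.0085,0,-0.019,1],
  [0,0,0,0.012,0,-0.026,1],
  [0,0,0,0.012,0.0004,-0.0344,1],
  [0,0,0,0.009,0.001,-0.06,1],
  [0,0,0,0.005,0.0024,-0.094,1],
  [0,0,0,0.005,0.0024,-0.094,1],
  [0,0,0,0.005,0.0024,-0.094,1],
])

```text
time: 9.1
ee_pos: [0.4372, -0.3984, 0.1212]
eef_rot: [0.915, -0.27, 0.289, 0.084]
ft_force: [1.0, 0.0, -0.9]
width: 0.0046
```

```bash
python3 look.py w6.png hook_mid; python3 go.py .48 -.2 .3 55 -10
```

```text
[ 0.2673  0.0258  0.4484  2.2309 -0.321   0.2966 -1.1538] [[ 0.6881 -0.5424  0.482   0.4371]
 [-0.4458 -0.8401 -0.309  -0.3983]
 [ 0.5725 -0.0023 -0.8199  0.1204]
 [ 0.      0.      0.      1.    ]]
hook_mid 0.51 309 164 [ 0.4487 -0.4024  0.2154]
outl 0.63 5842 [ 0.4385 -0.4904 -0.0035] [ 0.5929 -0.3975  0.2194] [ 0.4494 -0.4048  0.2139]
rot [ 13.    0.1 -18.8] shift [ 0.0442 -0.1905 -0.1886] rows 5.4
```

View pics/w6.png

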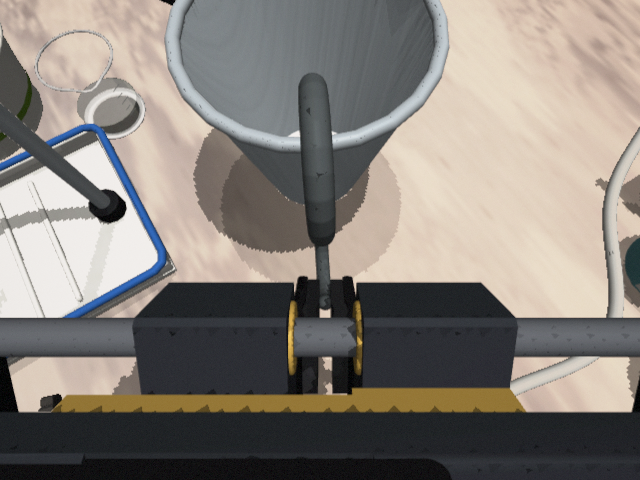

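```bash
cat > ht.py <<'E'
import sys
from h import *
np.set_printoptions(precision=4,suppress=True)
d=np.load('pics/'+sys.argv[1]+'.npy'); T=pose()
m=np.zeros((480,640),bool); m[60:285,285:345]=1
P=cloud('wrist',d,m); P=P[P[:,2]>T[2,3]-.03]
P=P[np.linalg.norm(P-T[:3,3],axis=1)<.13]
# plane: contains ~z; lateral n along tool y
L=(P-T[:3,3])@T[:3,:3]
for nm,Q in (('world',P),):
    t=Q[Q[:,2]>Q[:,2].max()-.004]; print('top pts',t.mean(0),Q[:,2].max())
h=T[:3,2]*[1,1,0]; h/=np.linalg.norm(h); yv=T[:3,1]
s=(P-T[:3,3])@h; l=(P-T[:3,3])@yv; z=P[:,2]-T[2,3]
for lo in np.arange(-.03,.12,.01):
    k=(z>=lo)&(z<lo+.01)
    if k.sum(): print(round(lo,3),k.sum(),'s',np.percentile(s[k],[2,50,98]),'lat',np.percentile(l[k],[5,50,95]),'z',z[k].max())
E
python3 ht.py w6.png
```

```text
top pts [ 0.4549 -0.4077  0.2169] 0.21942815853942826
-0.03 158 s [0.0773 0.079  0.0814] lat [-0.0201 -0.0136  0.0089] z -0.020032033294523827
-0.02 655 s [0.0156 0.0263 0.0784] lat [-0.017  -0.0016  0.0066] z -0.010000952951621706
-0.01 371 s [0.0127 0.0163 0.0763] lat [-0.0171 -0.0045  0.0073] z -1.9347404660696732e-05
0.0 154 s [0.0119 0.0677 0.0703] lat [-0.0165 -0.0104  0.0073] z 0.009999139476422808
0.01 350 s [0.0674 0.0705 0.0744] lat [-0.0167 -0.0112  0.0073] z 0.013323511492927653
0.07 157 s [-0.0046  0.0032  0.0049] lat [-0.0085 -0.0015  0.0011] z 0.07994745382133076
0.08 986 s [0.0028 0.0048 0.008 ] lat [-0.0041 -0.0013  0.0013] z 0.08999468170579225
0.09 3979 s [0.0066 0.0163 0.032 ] lat [-0.0049 -0.0022  0.0005] z 0.09981959787764519
```

```bash
python3 go.py .47 -.2 .28 55 -10
python3 - <<'E'
from ik import *
q=np.array(read_state()['joint_positions'])
for x,ph in [((.47,-.2,.28),-10),((.52,-.118,.277),-5),((.58,-.118,.277),-5),((.58,-.118,.257),-5)]:
    q,e,r=ik(np.array(x),55,ph,q); print(q,e,r)
E
```

```text
rot [ 13.    0.1 -18.8] shift [ 0.0259 -0.1851 -0.177 ] rows 5.1
[ 0.233 -0.359  0.144  2.191 -0.121  0.715 -1.29 ] 2.44562689709774e-06 6.105631296073183e-05
[ 0.176 -0.298  0.013  2.157 -0.115  0.682 -1.397] 6.518799858569287e-07 2.4340262460066078e-05
[ 0.165 -0.147 -0.006  2.026 -0.116  0.659 -1.425] 7.051261517138572e-07 1.2052609435100633e-05
[ 0.163 -0.134 -0.003  2.057 -0.125  0.615 -1.414] 1.7213387989857978e-07 6.420488103232734e-06
```

Well within range. Move gently.

Emit:
drive_tool([
  [0,0,0,0.01,-0.01,-0.03,1],
  [2.2,0,-3,0.013,-0.04,-0.06,1],
  [4.4,0,-6.2,0.016,-0.07,-0.09,1],
  [6.5,0,-9.4,0.019,-0.1,-0.12,1],
  [8.7,0,-12.6,0.022,-0.13,-0.145,1],
  [10.9,0,-15.8,0.024,-0.16,-0.165,1],
  [13,0.1,-18.8,0.026,-0.185,-0.177,1],
  [13,0.1,-18.8,0.026,-0.185,-0.177,1],
  [13,0.1,-18.8,0.026,-0.185,-0.177,1],
  [13,0.1,-18.8,0.026,-0.185,-0.177,1],
])

```text
time: 10.25
ee_pos: [0.4692, -0.2009, 0.2795]
eef_rot: [0.95, -0.084, 0.299, 0.027]
ft_force: [0.1, 0.5, -2.0]
width: 0.0046
```

```bash
python3 go.py .52 -.118 .277 55 -5;python3 -c "
from h import *
s=read_state();print(s['joint_positions'],s['ee_pos'])"
```

```text
rot [ 3.   0.1 -4.2] shift [ 0.0276 -0.0906  0.0223] rows 1.9
[ 0.09144057 -0.38455796  0.24110649  2.18364511 -0.00769239  0.7298695
 -1.40015038] [ 0.46922072 -0.20091548  0.27954712]
```

Emit:
drive_tool([
  [0.7,0,-1,0.007,-0.022,0.0055,1],
  [1.5,0,-2.1,0.014,-0.045,0.011,1],
  [2.2,0,-3.1,0.021,-0.068,0.0165,1],
  [3,0.1,-4.2,0.0276,-0.0906,0.0223,1],
  [3,0.1,-4.2,0.0276,-0.0906,0.0223,1],
  [3,0.1,-4.2,0.0276,-0.0906,0.0223,1],
  [3,0.1,-4.2,0.0276,-0.0906,0.0223,1],
  [3,0.1,-4.2,0.0276,-0.0906,0.0223,1],
])

```text
time: 11.05
ee_pos: [0.5201, -0.118, 0.2784]
eef_rot: [0.952, -0.041, 0.301, 0.013]
ft_force: [-0.4, 0.3, -1.2]
width: 0.0049
```

```bash
python3 look.py w7.png; python3 ht.py w7.png
python3 - <<'E'
from h import *
np.set_printoptions(precision=4,suppress=True)
d=np.load('pics/w7.png.npy'); P=cloud('wrist',d,d>0)
A=P[(P[:,2]>.335)&(P[:,2]<.365)&(P[:,0]>.58)&(P[:,0]<.63)&(P[:,1]<-.02)&(P[:,1]>-.3)]
print('rail',len(A),np.polyfit(A[:,1]+.12,A[:,0],1),A[:,1].min(),A[:,1].max(),np.percentile(A[:,2],[50,98]))
E
python3 go.py .58 -.118 .277 55 -5
```

```text
[ 0.0323 -0.3139  0.1103  2.15   -0.003   0.6914 -1.5076] [[ 0.8147 -0.0863  0.5734  0.5201]
 [-0.0709 -0.9963 -0.0492 -0.1179]
 [ 0.5755 -0.0005 -0.8178  0.2785]
 [ 0.      0.      0.      1.    ]]
top pts [ 0.5405 -0.1163  0.376 ] 0.37863001535192775
-0.02 472 s [0.0158 0.0238 0.0315] lat [-0.0043 -0.0016  0.001 ] z -0.010007926379027698
-0.01 234 s [0.0129 0.015  0.0318] lat [-0.0108 -0.0033  0.0068] z -0.000162505376408828
0.0 32 s [0.0119 0.0127 0.0135] lat [-0.0111 -0.0092  0.0069] z 0.00279370726923156
0.07 162 s [-0.0047  0.0031  0.0053] lat [-0.0084 -0.002   0.0006] z 0.07999353363469486
0.08 966 s [0.0026 0.0046 0.0076] lat [-0.0048 -0.002   0.0004] z 0.08998076137499172
0.09 3995 s [0.0063 0.0158 0.0319] lat [-0.0059 -0.0031 -0.0004] z 0.0997186139556358
0.1 1 s [0.0188 0.0188 0.0188] lat [-0.0036 -0.0036 -0.0036] z 0.1001355297557116
rail 13897 [0.0472 0.6002] -0.22416303573881358 -0.024339758095400843 [0.3463 0.35  ]
rot [-0.1 -0.1  0. ] shift [ 0.0479 -0.005   0.0356] rows 1.2
```

View pics/w7.png

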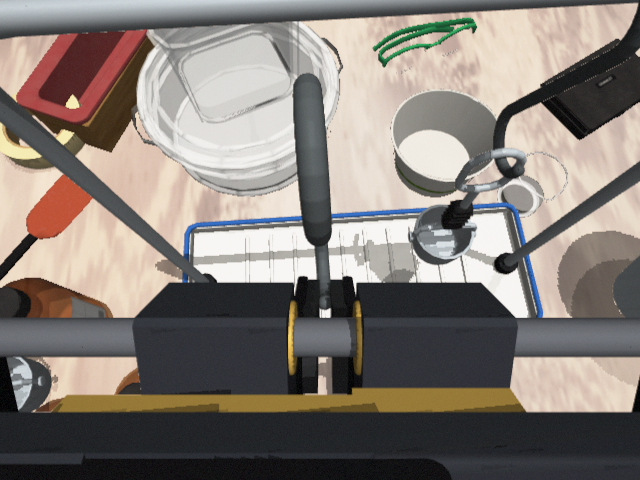

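Emit:
drive_tool([
  [0,0,0,0.0115,-0.001,0.0096,1],
  [0,0,0,0.0235,-0.002,0.0188,1],
  [0,0,0,0.0355,-0.004,0.028,1],
  [0,0,0,0.0475,-0.005,0.0367,1],
  [0,0,0,0.0475,-0.005,0.0367,1],
  [0,0,0,0.0475,-0.005,0.0367,1],
  [0,0,0,0.0475,-0.005,0.0367,1],
])

```text
time: 11.8
ee_pos: [0.5799, -0.1176, 0.2758]
eef_rot: [0.953, -0.041, 0.301, 0.013]
ft_force: [-0.2, 0.2, -0.6]
width: 0.0044
```

```bash
python3 go.py .581 -.118 .257 55 -5
python3 - <<'E'
from h import *
im,d=save('side','s1.png')
print(read_state()['ee_pos'],read_state()['ft_force'])
c=cv2.imread('pics/s1.png')[140:290,330:490]; cv2.imwrite('pics/s1c.png',cv2.resize(c,(640,600),interpolation=cv2.INTER_CUBIC))
E
```

```text
rot [-0.1 -0.1  0.1] shift [-0.0099  0.0004  0.016 ] rows 0.4
[ 0.57995905 -0.11751421  0.27588807] [ 0.10415523  0.54330143 -0.54702629]
```

View pics/s1c.png

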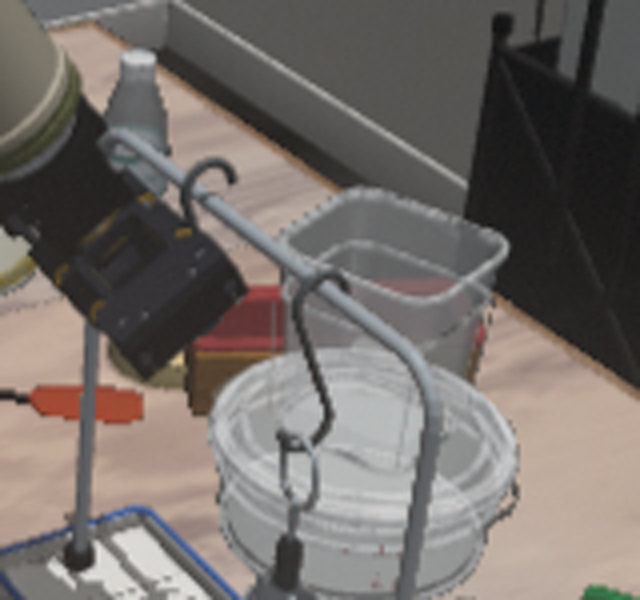

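The curl is over the rail, open end beyond it. Lower it.

Emit:
drive_tool([
  [0,0,0,-0.0025,0,0.004,1],
  [0,0,0,-0.005,0,0.008,1],
  [0,0,0,-0.0075,0,0.012,1],
  [0,0,0,-0.0098,0,0.0155,1],
  [0,0,0,-0.0098,0,0.0155,1],
  [0,0,0,-0.0098,0,0.0155,1],
  [0,0,0,-0.0098,0,0.0155,1],
])

```text
time: 12.55
ee_pos: [0.5814, -0.1173, 0.2574]
eef_rot: [0.953, -0.041, 0.301, 0.013]
ft_force: [0.0, 0.5, -0.1]
width: 0.0042
```

Emit:
drive_tool([
  [0,0,0,-0.0012,0,0.0016,1],
  [0,0,0,-0.0012,0,0.0016,1],
  [0,0,0,-0.0012,0,0.0016,0.7],
  [0,0,0,-0.0012,0,0.0016,0.5],
  [0,0,0,-0.0012,0,0.0016,0.3],
  [0,0,0,-0.0012,0,0.0016,0.3],
  [0,0,0,-0.0012,0,0.0016,0.3],
])

```text
time: 13.25
ee_pos: [0.5812, -0.1173, 0.2551]
eef_rot: [0.953, -0.041, 0.301, 0.013]
ft_force: [0.4, 0.1, 0.8]
width: 0.0292
```

```bash
python3 look.py w8.png; python3 ht.py w8.png
```

```text
[ 0.0121 -0.1457  0.1181  2.0698 -0.0203  0.6046 -1.5085] [[ 0.8152 -0.0849  0.573   0.5813]
 [-0.0697 -0.9964 -0.0486 -0.1173]
 [ 0.575  -0.0003 -0.8181  0.2552]
 [ 0.      0.      0.      1.    ]]
top pts [ 0.6026 -0.1157  0.3549] 0.35773330634745143
-0.02 351 s [0.0208 0.0284 0.0351] lat [-0.0073 -0.0046 -0.0016] z -0.010003640197181973
-0.01 221 s [0.0131 0.0193 0.0345] lat [-0.016  -0.0046 -0.0015] z -6.066147850430914e-05
0.0 83 s [0.0118 0.0132 0.0149] lat [-0.0058 -0.0035 -0.0011] z 0.0037620659010894064
0.07 68 s [0.0036 0.0042 0.0059] lat [-0.005  -0.0026 -0.0002] z 0.07996926747973332
0.08 928 s [0.0034 0.0051 0.0198] lat [-0.0063 -0.0024  0.0016] z 0.08999880970872981
0.09 5024 s [0.0062 0.0176 0.0322] lat [-0.0072 -0.0027  0.0023] z 0.09999987201164512
0.1 701 s [0.0159 0.0215 0.0269] lat [-0.0052 -0.0034 -0.0018] z 0.1025265674174709
```

View pics/w8.png

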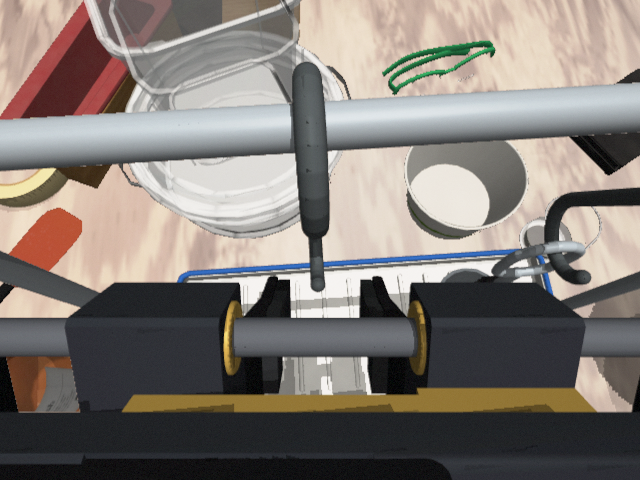

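Emit:
drive_tool([
  [0,0,0,0,0,-0.015,0.3],
  [0,0,0,0,0,-0.03,0.3],
  [0,0,0,0,0,-0.05,0.3],
  [0,0,0,0,0,-0.07,0.3],
  [0,0,0,0,0,-0.09,0.3],
  [0,0,0,0,0,-0.1,0.3],
  [0,0,0,0,0,-0.1,0.3],
  [0,0,0,0,0,-0.1,0.3],
  [0,0,0,0,0,-0.1,0.3],
  [0,0,0,0,0,-0.1,0.3],
])

```text
time: 14.3
ee_pos: [0.5241, -0.1124, 0.3362]
eef_rot: [0.953, -0.041, 0.301, 0.013]
ft_force: [0.1, 0.6, -0.1]
width: 0.0307
```

```bash
cat > hang.py <<'E'
import sys
from h import *
np.set_printoptions(precision=4,suppress=True)
f=sys.argv[1]; im,d=save('wrist',f); P=cloud('wrist',d,d>0)
k=(abs(P[:,0]-.603)<.035)&(abs(P[:,1]+.117)<.03)&(P[:,2]>.22)&(P[:,2]<.365)
A=P[k]
for lo in np.arange(.22,.365,.01):
    j=(A[:,2]>=lo)&(A[:,2]<lo+.01)
    if lo<.336 or lo>.351: pass
    if j.sum(): print(round(lo,2),j.sum(),'x',np.percentile(A[j,0],[2,50,98]),'y',np.percentile(A[j,1],[2,50,98]))
j=A[:,2]<.325; c=np.polyfit(A[j,0],A[j,1],1); print('y(x) slope',c[0],'yaw deg',np.degrees(np.arctan(c[0])),'zmax',A[:,2].max(),'zmin',A[:,2].min())
E
python3 hang.py w9.png
python3 - <<'E'
from h import *
s=read_state(); print(s['time'],s['ee_pos'],s['joint_positions'])
E
```

```text
0.24 283 x [0.5989 0.6117 0.6204] y [-0.119  -0.1161 -0.1133]
0.25 160 x [0.5905 0.6196 0.6234] y [-0.1186 -0.1159 -0.1133]
0.26 9 x [0.6207 0.6217 0.6225] y [-0.1172 -0.1148 -0.1135]
0.27 1 x [0.6146 0.6146 0.6146] y [-0.1133 -0.1133 -0.1133]
0.28 2 x [0.6086 0.61   0.6113] y [-0.1143 -0.114  -0.1137]
0.29 1 x [0.605 0.605 0.605] y [-0.1131 -0.1131 -0.1131]
0.3 1 x [0.6001 0.6001 0.6001] y [-0.1144 -0.1144 -0.1144]
0.31 4 x [0.5946 0.5966 0.598 ] y [-0.1137 -0.1131 -0.1129]
0.32 9 x [0.5864 0.587  0.5938] y [-0.1168 -0.1145 -0.1127]
0.33 117 x [0.5844 0.5855 0.5875] y [-0.1183 -0.1155 -0.1127]
0.34 2947 x [0.5863 0.6017 0.6086] y [-0.1457 -0.1162 -0.0881]
0.35 1135 x [0.5906 0.6034 0.614 ] y [-0.1441 -0.1157 -0.0908]
y(x) slope -0.012601435458637804 yaw deg -0.7219708538010733 zmax 0.3569490566678044 zmin 0.24003860759681844
14.35 [ 0.52407301 -0.1123808   0.33633564] [ 0.02969104 -0.336301    0.09324957  2.04500189  0.00833143  0.82022917
 -1.53211904]
```

```bash
python3 go.py .40 .12 .32 60 22
python3 - <<'E'
from ik import *
q=np.array(read_state()['joint_positions'])
for x,th,ph in [((.40,.12,.32),60,22),((.5,.17,.12),50,19)]:
    q,e,r=ik(np.array(x),th,ph,q); print(q,e,r)
E
```

```text
rot [ 14.4  -5.  -22.7] shift [-0.1268 -0.221  -0.0689] rows 5.3
[-0.251 -0.5   -0.07   2.161 -0.076  1.051 -1.48 ] 0.00711604586735938 0.12763615113765847
[-0.344 -0.152 -0.064  2.42  -0.004  0.194 -1.637] 0.0015561104214063459 0.029179842903613373
```

```bash
python3 go.py .44 .13 .31 75 20
python3 - <<'E'
from ik import *
q0=np.array(read_state()['joint_positions'])
for x,th,ph in [((.44,.13,.31),75,20),((.51,.17,.12),55,19),((.51,.17,.12),60,19),((.51,.17,.12),65,19),((.51,.17,.12),60,50),((.51,.17,.12),60,-20)]:
    q,e,r=ik(np.array(x),th,ph,q0); print(q,e,r)
E
```

```text
rot [ 10.6 -19.7 -22.7] shift [-0.1006 -0.2344 -0.0383] rows 5.2
[-0.183 -0.294 -0.154  1.995 -0.045  1.176 -1.544] 9.901850219428468e-07 3.1435886527571005e-05
[-0.225 -0.113 -0.167  2.355 -0.067  0.286 -1.571] 2.1959113589085e-06 6.454420347723941e-05
[-0.219 -0.082 -0.176  2.293 -0.038  0.405 -1.601] 1.9241845644019477e-06 5.109101497507596e-05
[-0.222 -0.046 -0.176  2.228 -0.018  0.52  -1.62 ] 1.6683193521850717e-06 3.939181911555702e-05
[-0.174 -0.016 -0.029  2.233 -0.594  0.613 -0.469] 5.527116464188637e-06 0.0002771461148945175
[ 0.954 -0.234 -1.47   2.221  0.19   0.555 -2.6  ] 0.003537309055273637 0.04970207064707087
```

Emit:
drive_tool([
  [0,0,0,-0.02,-0.01,-0.03,0.3],
  [2,-4,-4,-0.035,-0.05,-0.038,0.3],
  [4,-8,-8,-0.05,-0.09,-0.038,0.3],
  [6,-12,-12,-0.065,-0.13,-0.038,0.3],
  [8,-15,-16,-0.08,-0.17,-0.038,0.3],
  [9.3,-17.5,-20,-0.09,-0.2,-0.038,0.3],
  [10.6,-19.7,-22.7,-0.1,-0.234,-0.038,0.3],
  [10.6,-19.7,-22.7,-0.1,-0.234,-0.038,0.3],
  [10.6,-19.7,-22.7,-0.1,-0.234,-0.038,0.3],
  [10.6,-19.7,-22.7,-0.1,-0.234,-0.038,0.3],
])

```text
time: 15.35
ee_pos: [0.4409, 0.1285, 0.3107]
eef_rot: [0.976, 0.172, 0.13, -0.023]
ft_force: [-0.1, -0.1, -1.5]
width: 0.0306
```

```bash
cat > cup.py <<'E'
import sys
from h import *
np.set_printoptions(precision=4,suppress=True)
T0=pose(); im,d=save('wrist',sys.argv[1]); print(T0[:3,3],pose()[:3,3]-T0[:3,3],read_state()['joint_positions'])
cx,cy=[float(v) for v in sys.argv[2:4]]; R=float(sys.argv[4]) if len(sys.argv)>4 else .035
P=cloud('wrist',d,d>0); k=(np.hypot(P[:,0]-cx,P[:,1]-cy)<R)&(P[:,2]>.02)&(P[:,2]<.4)
A=P[k]; print(len(A),'zmax',A[:,2].max())
for lo in np.arange(A[:,2].min()//.01*.01,.4,.01):
    j=(A[:,2]>=lo)&(A[:,2]<lo+.01)
    if j.sum(): print(round(lo,2),j.sum(),'x',np.percentile(A[j,0],[2,50,98]),'y',np.percentile(A[j,1],[2,50,98]))
L=A[A[:,2]>A[:,2].max()-.045]; c=L[:,:2]-L[:,:2].mean(0); u,s,v=np.linalg.svd(c,full_matrices=False); print('loop mean',L.mean(0),'dir',v[0],s/np.sqrt(len(L)),'normal az',np.degrees(np.arctan2(-v[0][0],v[0][1])))
E
python3 cup.py w10.png .52 .178
```

```text
[0.4409 0.1285 0.3107] [-0.     -0.0001  0.0001] [-0.1725 -0.2584 -0.1779  1.9398 -0.0476  1.1924 -1.5616]
1893 zmax 0.21472164845424035
0.02 160 x [0.4942 0.5263 0.5452] y [0.1486 0.1962 0.2067]
0.03 459 x [0.4912 0.5161 0.5474] y [0.1497 0.1775 0.2093]
0.04 173 x [0.5152 0.52   0.5237] y [0.1509 0.171  0.2098]
0.05 22 x [0.5132 0.5163 0.5222] y [0.1694 0.1759 0.1954]
0.06 20 x [0.5133 0.5143 0.5238] y [0.1729 0.1752 0.1864]
0.07 31 x [0.5133 0.5143 0.5256] y [0.1731 0.1761 0.1866]
0.08 145 x [0.5136 0.5174 0.5259] y [0.1736 0.178  0.1871]
0.09 10 x [0.5168 0.5175 0.5203] y [0.1777 0.1788 0.1818]
0.1 14 x [0.5169 0.5178 0.521 ] y [0.1776 0.1786 0.1821]
0.11 13 x [0.5168 0.5172 0.5194] y [0.1776 0.1789 0.1815]
0.12 14 x [0.5168 0.5177 0.5208] y [0.1776 0.1785 0.1816]
0.13 18 x [0.5169 0.5175 0.5205] y [0.1775 0.1786 0.182 ]
0.14 15 x [0.5169 0.5175 0.5193] y [0.1777 0.1787 0.1817]
0.15 20 x [0.5167 0.5173 0.5199] y [0.1775 0.1791 0.182 ]
0.16 54 x [0.5169 0.5183 0.5227] y [0.1736 0.1801 0.186 ]
0.17 223 x [0.5163 0.5193 0.5224] y [0.1669 0.1821 0.1935]
0.18 48 x [0.5159 0.5186 0.5209] y [0.1634 0.1931 0.1962]
0.19 50 x [0.5158 0.5189 0.5229] y [0.1633 0.1663 0.1976]
0.2 183 x [0.5162 0.5195 0.5231] y [0.1645 0.1713 0.196 ]
0.21 221 x [0.517  0.5195 0.5222] y [0.1713 0.1802 0.1893]
loop mean [0.5193 0.1802 0.195 ] dir [ 0.1004 -0.9949] [0.0098 0.0014] normal az -174.23808061598956
```

View pics/w10.png

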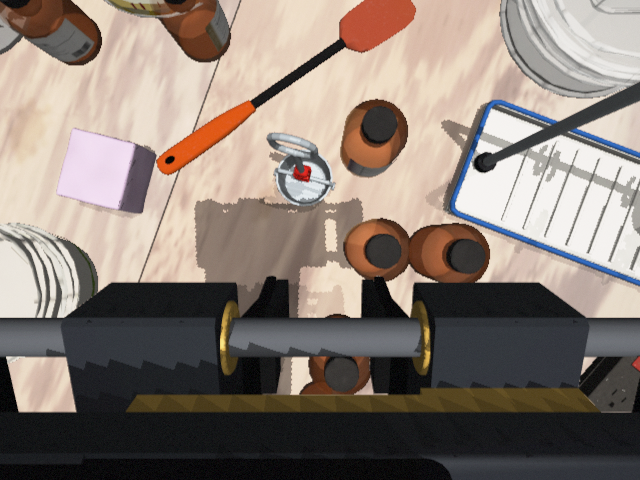

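```bash
python3 - <<'E'
from ik import *
q=np.array(read_state()['joint_positions'])
pin=np.array([.5197,.180,.106])
for th,ph in [(54,10),(52,10),(54,18)]:
    a=target(th,ph)[:,2]; g=q
    for b in [.11,.06,.008]: 
        x=pin-b*a; g,e,r=ik(x,th,ph,g); print(th,ph,b,x,g,round(e,4),round(r,3))
    hp=np.array([.603-.02,-.116,.17]); a2=target(th,ph-6)[:,2]; print('  hang',ik(hp-.008*a2,th,ph-6,g))
E
python3 go.py .4559 .1687 .195 54 10
```

```text
54 10 0.11 [0.456 0.169 0.195] [-0.064 -0.387 -0.407  2.392  0.015  0.498 -1.888] 0.0 0.0
54 10 0.06 [0.485 0.174 0.155] [ 0.001 -0.247 -0.476  2.379  0.095  0.375 -1.96 ] 0.0 0.0
54 10 0.008 [0.515 0.179 0.112] [ 0.09  -0.09  -0.578  2.349  0.315  0.267 -2.164] 0.0 0.0
  hang (array([ 0.306, -0.051, -0.067,  2.168, -0.468,  0.479, -0.908]), np.float64(8.270207813035953e-06), np.float64(0.00046388980652641156))
52 10 0.11 [0.453 0.168 0.193] [-0.048 -0.408 -0.427  2.42   0.007  0.461 -1.889] 0.0005 0.01
52 10 0.06 [0.483 0.174 0.153] [ 0.035 -0.268 -0.512  2.408  0.087  0.326 -1.963] 0.0 0.0
52 10 0.008 [0.515 0.179 0.112] [ 0.195 -0.108 -0.685  2.374  0.339  0.218 -2.202] 0.0 0.0
  hang (array([ 0.372, -0.062, -0.12 ,  2.196, -0.554,  0.446, -0.821]), np.float64(9.835070962562691e-06), np.float64(0.0005542439345938454))
54 18 0.11 [0.458 0.16  0.195] [-0.191 -0.38  -0.209  2.403 -0.088  0.486 -1.595] 0.0 0.0
54 18 0.06 [0.486 0.169 0.155] [-0.177 -0.239 -0.232  2.388 -0.069  0.36  -1.612] 0.0 0.0
54 18 0.008 [0.515 0.179 0.112] [-0.155 -0.086 -0.263  2.355 -0.009  0.24  -1.665] 0.0 0.0
  hang (array([ 0.13 , -0.026,  0.157,  2.145, -0.589,  0.559, -0.647]), np.float64(6.427383240299798e-06), np.float64(0.000316666909711974))
rot [-4.3 20.8  9. ] shift [-0.0033 -0.0328  0.1191] rows 2.7
```

```bash
python3 go.py .4696 .1675 .1797 55 14
```

```text
rot [-2.5 19.9  5.4] shift [ 0.0047 -0.027   0.1371] rows 2.8
```

Emit:
drive_tool([
  [-0.3,2.5,0.7,0.0006,-0.0035,0.017,0.3],
  [-0.6,5,1.4,0.0012,-0.007,0.034,0.3],
  [-0.9,7.5,2.1,0.0018,-0.01,0.051,0.3],
  [-1.2,10,2.8,0.0024,-0.0135,0.068,0.3],
  [-1.6,12.5,3.4,0.003,-0.017,0.086,0.3],
  [-1.9,15,4.1,0.0036,-0.02,0.103,0.3],
  [-2.2,17.5,4.8,0.0042,-0.024,0.12,0.3],
  [-2.5,19.9,5.4,0.0047,-0.027,0.137,0.3],
  [-2.5,19.9,5.4,0.0047,-0.027,0.137,0.3],
  [-2.5,19.9,5.4,0.0047,-0.027,0.137,0.3],
])

```text
time: 16.4
ee_pos: [0.4694, 0.1678, 0.1803]
eef_rot: [0.947, 0.117, 0.298, -0.037]
ft_force: [-0.6, -0.1, 0.4]
width: 0.0305
```

```bash
python3 cup.py w11.png .52 .18 .02|grep -v '^0.[01][2-8]'; python3 go.py .5153 .1789 .1126 55 14
```

```text
[0.4694 0.1678 0.1803] [0.0005 0.0003 0.0007] [-0.1189 -0.2819 -0.3778  2.3343  0.1092  0.4796 -1.9213]
3790 zmax 0.21486751945180166
0.09 47 x [0.5173 0.5179 0.5202] y [0.1782 0.1808 0.1838]
0.1 48 x [0.5173 0.5179 0.5198] y [0.1782 0.1802 0.1836]
0.11 54 x [0.5174 0.5179 0.5194] y [0.1783 0.1805 0.1834]
0.19 293 x [0.5161 0.5189 0.5212] y [0.1639 0.1932 0.1976]
0.2 566 x [0.5164 0.519  0.5227] y [0.165  0.1727 0.1967]
0.21 705 x [0.5172 0.5194 0.5225] y [0.1712 0.1806 0.1907]
loop mean [0.5191 0.1807 0.1954] dir [ 0.1016 -0.9948] [0.0106 0.0012] normal az -174.1702543043861
rot [-0.  -0.1  0.1] shift [-0.0011  0.0006  0.0829] rows 1.7
```

Emit:
drive_tool([
  [0,0,0,0,0,0.014,0.3],
  [0,0,0,0,0,0.028,0.3],
  [0,0,0,-0.0005,0,0.042,0.3],
  [0,0,0,-0.0008,0,0.056,0.3],
  [0,0,0,-0.001,-0.0003,0.07,0.3],
  [0,0,0,-0.001,-0.0003,0.083,0.3],
  [0,0,0,-0.001,-0.0003,0.083,0.3],
  [0,0,0,-0.001,-0.0003,0.083,0.3],
])

```text
time: 17.25
ee_pos: [0.5151, 0.18, 0.1121]
eef_rot: [0.946, 0.117, 0.299, -0.037]
ft_force: [-0.1, 0.3, 0.5]
width: 0.0305
```

```bash
python3 cup.py w12.png .52 .18 .025|grep -v '^0.[01][2-8]'; python3 go.py .5153 .1789 .1126 55 14
```

```text
[0.5151 0.18   0.1121] [-0.0001  0.0002  0.0002] [ 0.0037 -0.0301 -0.5067  2.304   0.472   0.2996 -2.2445]
17834 zmax 0.21503401724774368
0.09 34 x [0.5143 0.5176 0.5218] y [0.1662 0.1801 0.1961]
0.1 338 x [0.5128 0.5241 0.5366] y [0.1624 0.179  0.2031]
0.11 719 x [0.5127 0.5226 0.5341] y [0.1604 0.178  0.2044]
0.19 1801 x [0.4965 0.5106 0.5204] y [0.1573 0.1699 0.197 ]
0.2 2199 x [0.516  0.5186 0.5223] y [0.1653 0.1736 0.1962]
0.21 2920 x [0.5168 0.519  0.5219] y [0.1717 0.1807 0.1898]
loop mean [0.512  0.1776 0.1943] dir [-0.2945 -0.9557] [0.0107 0.0088] normal az 162.87360661329146
rot [-0.  -0.1  0.1] shift [ 0.0001  0.0013 -0.0002] rows 0.0
```

Cup undisturbed; close on the stem and lift.

Emit:
drive_tool([
  [0,0,0,0,0,0,1],
  [0,0,0,0,0,0,1],
  [0,0,0,0,0,0,1],
  [0,0,0,0,0,0,1],
  [0,0,0,0,0,0,1],
  [0,0,0,0.0057,0,-0.0082,1],
  [0,0,0,0.0115,0,-0.0164,1],
  [0,0,0,0.017,0,-0.025,1],
  [0,0,0,0.023,0,-0.033,1],
  [0,0,0,0.023,0,-0.033,1],
  [0,0,0,0.023,0,-0.033,1],
], squeeze=40)

```text
time: 18.4
ee_pos: [0.5143, 0.1803, 0.1511]
eef_rot: [0.946, 0.117, 0.299, -0.037]
ft_force: [-0.4, -0.5, -1.1]
width: 0.0046
```

```bash
python3 cup.py w13.png .52 .18 .025|tail -4;  python3 - <<'E'
from ik import *
q=np.array(read_state()['joint_positions'])
for x,ph in [((.515,.18,.28),14),((.50,.05,.28),10),((.50,-.11,.27),6),((.56,-.114,.22),6),((.583,-.114,.17),6)]:
    q,e,r=ik(np.array(x),55,ph,q); print(q,e,r)
E
python3 go.py .51 .175 .28 55 14
```

```text
0.23 4709 x [0.496  0.5025 0.5191] y [0.1593 0.1694 0.1972]
0.24 2716 x [0.5154 0.5179 0.5217] y [0.1666 0.1766 0.1971]
0.25 2460 x [0.5164 0.5185 0.5213] y [0.174  0.1819 0.19  ]
loop mean [0.5106 0.1785 0.2337] dir [-0.1418 -0.9899] [0.0109 0.0084] normal az 171.85022386490004
[-0.131 -0.277 -0.287  2.127  0.001  0.674 -1.751] 2.048064918116879e-06 9.023804336293027e-05
[-0.113 -0.387 -0.039  2.219 -0.063  0.7   -1.509] 1.392194915403627e-06 5.8113363481869214e-05
[-0.086 -0.352  0.289  2.193 -0.137  0.713 -1.17 ] 1.999687963417179e-06 7.778822507499382e-05
[-0.128 -0.146  0.343  2.139 -0.282  0.586 -1.046] 1.653189363800617e-06 4.704591720686308e-05
[-0.137 -0.027  0.366  2.148 -0.439  0.49  -0.901] 1.7226762481410205e-06 6.317761386743394e-05
rot [-0.1  0.   0.1] shift [ 0.0698  0.004  -0.1089] rows 2.6
```

Emit:
drive_tool([
  [0,0,0,0.014,0.001,-0.022,1],
  [0,0,0,0.028,0.002,-0.044,1],
  [0,0,0,0.042,0.003,-0.066,1],
  [0,0,0,0.056,0.004,-0.088,1],
  [0,0,0,0.07,0.004,-0.109,1],
  [0,0,0,0.07,0.004,-0.109,1],
])

```text
time: 19.05
ee_pos: [0.5115, 0.1757, 0.2842]
eef_rot: [0.946, 0.117, 0.301, -0.037]
ft_force: [0.8, 0.8, -0.7]
width: 0.0048
```

```bash
python3 go.py .49 -.115 .26 55 8
```

```text
rot [-3.5 -0.3  5. ] shift [-0.0889  0.2766 -0.0333] rows 5.8
```

Emit:
drive_tool([
  [-0.3,0,0.4,-0.008,0.025,-0.003,1],
  [-0.7,0,1,-0.017,0.055,-0.006,1],
  [-1.1,0,1.6,-0.028,0.088,-0.01,1],
  [-1.6,-0.1,2.2,-0.039,0.122,-0.014,1],
  [-2,-0.1,2.8,-0.05,0.156,-0.018,1],
  [-2.4,-0.2,3.4,-0.061,0.19,-0.023,1],
  [-2.8,-0.2,4,-0.072,0.224,-0.027,1],
  [-3.2,-0.3,4.6,-0.082,0.255,-0.031,1],
  [-3.5,-0.3,5,-0.089,0.277,-0.033,1],
  [-3.5,-0.3,5,-0.089,0.277,-0.033,1],
  [-3.5,-0.3,5,-0.089,0.277,-0.033,1],
  [-3.5,-0.3,5,-0.089,0.277,-0.033,1],
])

```text
time: 20.25
ee_pos: [0.4888, -0.1148, 0.2561]
eef_rot: [0.952, 0.067, 0.297, -0.021]
ft_force: [0.2, 0.4, -0.7]
width: 0.0045
```

```bash
python3 hang.py w14.png
cat > lp.py <<'E'
import sys
from h import *
np.set_printoptions(precision=4,suppress=True)
d=np.load('pics/'+sys.argv[1]+'.npy'); P=cloud('wrist',d,d>0); T=pose(); print(T[:3,3])
h=T[:3,2]*[1,1,0]; h/=np.linalg.norm(h); r=P-T[:3,3]; s=r@h; l=r@T[:3,1]
k=(abs(l)<.03)&(s>-.03)&(s<.04)&(r[:,2]>.078)&(r[:,2]<.12); A=P[k]; print(k.sum(),'zmax',A[:,2].max())
for lo in np.arange(.07,.12,.005):
    j=k&(r[:,2]>=lo)&(r[:,2]<lo+.005)
    if j.sum(): print(round(lo,3),j.sum(),'x',np.percentile(P[j,0],[2,50,98]),'y',np.percentile(P[j,1],[2,50,98]))
c=A[A[:,2]>A[:,2].max()-.015]; f=np.polyfit(c[:,1],c[:,0],1); print('top mean',c.mean(0),'normal az',np.degrees(-np.arctan(f[0])))
E
python3 lp.py w14.png
```

```text
0.24 398 x [0.5936 0.6142 0.6211] y [-0.1192 -0.1164 -0.1135]
0.25 391 x [0.5903 0.6206 0.6239] y [-0.1192 -0.1163 -0.1134]
0.26 117 x [0.6177 0.6207 0.6239] y [-0.1193 -0.1164 -0.1135]
0.27 124 x [0.6124 0.6149 0.6181] y [-0.1191 -0.1163 -0.1135]
0.28 141 x [0.607  0.6099 0.6134] y [-0.119  -0.1163 -0.1133]
0.29 168 x [0.6018 0.6048 0.6081] y [-0.1188 -0.1162 -0.1134]
0.3 11 x [0.6    0.6008 0.6021] y [-0.1178 -0.1168 -0.115 ]
y(x) slope -0.012938081658165393 yaw deg -0.7412561152565146 zmax 0.3018510080706569 zmin 0.24125742775936448
[ 0.4889 -0.1148  0.2563]
38620 zmax 0.3595666065612702
0.075 5515 x [0.4593 0.4665 0.4921] y [-0.1466 -0.1191 -0.0892]
0.08 20488 x [0.4574 0.4684 0.4919] y [-0.1465 -0.1218 -0.089 ]
0.085 7498 x [0.4559 0.4721 0.4927] y [-0.1461 -0.1217 -0.0886]
0.09 842 x [0.4918 0.4928 0.4958] y [-0.1291 -0.1246 -0.0975]
0.095 2344 x [0.4919 0.4931 0.4964] y [-0.126  -0.1154 -0.1006]
0.1 1933 x [0.4921 0.4941 0.4964] y [-0.1205 -0.1134 -0.1062]
top mean [ 0.4909 -0.1142  0.3536] normal az -6.598140791235232
```

View pics/w14.png

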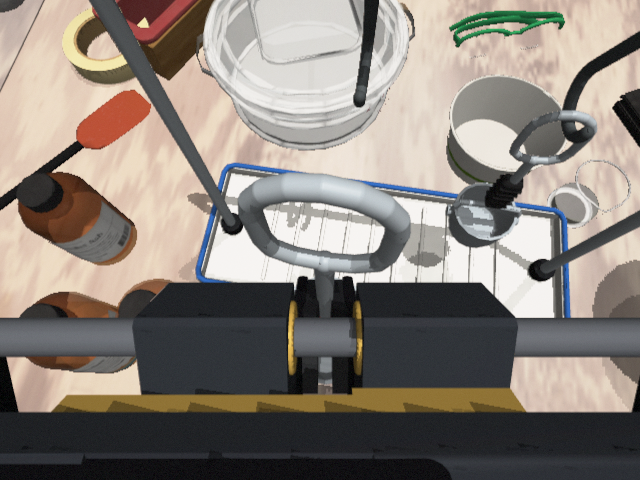

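```bash
python3 - <<'E'
from h import *
d=np.load('pics/w14.png.npy'); P=cloud('wrist',d,d>0)
k=(P[:,2]>.29)&(P[:,0]<.49); A=P[k]
for yl,yh in [(-.135,-.095),(-.25,0.02)]:
  B=A[(A[:,1]>yl)&(A[:,1]<yh)]
  for x in np.arange(.42,.49,.006):
    j=(B[:,0]>=x)&(B[:,0]<x+.006)
    if j.sum(): print(yl,round(x-.494,3),'zrel underside',round(B[j,2].max()-.3546,4),round(B[j,2].min()-.3546,4))
E
python3 go.py .555 -.1175 .166 55 8; python3 go.py .592 -.1175 .166 55 8
```

```text
-0.135 -0.05 zrel underside 0.0007 -0.0053
-0.135 -0.044 zrel underside 0.0027 -0.0115
-0.135 -0.038 zrel underside 0.0002 -0.064
-0.135 -0.032 zrel underside -0.0097 -0.0645
-0.135 -0.026 zrel underside -0.0105 -0.0633
-0.135 -0.02 zrel underside -0.0109 -0.0301
-0.135 -0.014 zrel underside -0.0152 -0.0295
-0.135 -0.008 zrel underside -0.0229 -0.0283
-0.25 -0.05 zrel underside 0.0007 -0.0529
-0.25 -0.044 zrel underside 0.0027 -0.0507
-0.25 -0.038 zrel underside 0.0002 -0.064
-0.25 -0.032 zrel underside -0.0038 -0.0645
-0.25 -0.026 zrel underside -0.0105 -0.0633
-0.25 -0.02 zrel underside -0.0103 -0.0487
-0.25 -0.014 zrel underside -0.0115 -0.0295
-0.25 -0.008 zrel underside -0.0201 -0.0283
rot [-0.   0.3  0.1] shift [0.0022 0.0119 0.1113] rows 2.2
rot [-0.   0.3  0.1] shift [0.0323 0.0171 0.1321] rows 2.7
```

```bash
python3 go.py .55 -.1177 .1667 55 8
```

```text
rot [-0.   0.3  0.1] shift [-0.0015  0.0114  0.1079] rows 2.2
```

Emit:
drive_tool([
  [0,0,0,0,0.002,0.018,1],
  [0,0,0,-0.0005,0.004,0.036,1],
  [0,0,0,-0.0007,0.006,0.054,1],
  [0,0.1,0,-0.001,0.008,0.072,1],
  [0,0.2,0,-0.001,0.01,0.09,1],
  [0,0.3,0,-0.0015,0.0114,0.108,1],
  [0,0.3,0,-0.0015,0.0114,0.108,1],
  [0,0.3,0,-0.0015,0.0114,0.108,1],
  [0,0.3,0,-0.0015,0.0114,0.108,1],
])

```text
time: 21.2
ee_pos: [0.5503, -0.1186, 0.1681]
eef_rot: [0.951, 0.067, 0.301, -0.021]
ft_force: [0.3, -0.3, -1.0]
width: 0.0043
```

```bash
python3 hang.py w15.png; python3 lp.py w15.png; python3 go.py .5906 -.1177 .1667 55 8
```

```text
0.24 1340 x [0.5928 0.6144 0.6204] y [-0.1194 -0.117  -0.1138]
0.25 757 x [0.59   0.5916 0.5946] y [-0.119  -0.1164 -0.1136]
y(x) slope -0.01276304508793078 yaw deg -0.7312289144088661 zmax 0.2584239902523282 zmin 0.24115643985692498
[ 0.5503 -0.1187  0.1683]
36682 zmax 0.27160608250179596
0.075 5908 x [0.5203 0.5273 0.5531] y [-0.1506 -0.1264 -0.0932]
0.08 20309 x [0.5182 0.5295 0.5528] y [-0.1504 -0.1249 -0.0929]
0.085 5359 x [0.5188 0.5352 0.5543] y [-0.1498 -0.1275 -0.0922]
0.09 839 x [0.5526 0.5535 0.5564] y [-0.1332 -0.1287 -0.1015]
0.095 2320 x [0.5527 0.5539 0.5573] y [-0.1301 -0.1199 -0.1047]
0.1 1947 x [0.5528 0.5548 0.5571] y [-0.1244 -0.1173 -0.1101]
top mean [ 0.5544 -0.1179  0.2663] normal az -0.5212795294554977
rot [-0.  -0.1  0. ] shift [0.0318 0.0046 0.0243] rows 0.8
```

```bash
for p in ".571 -.1177 .1672" ".592 -.1177 .1672" ".5955 -.1177 .1602" ".599 -.1177 .152" ".600 -.1177 .1455"; do python3 go.py $p 55 8; done
```

```text
rot [-0.  -0.1  0. ] shift [0.0163 0.0019 0.0127] rows 0.4
rot [-0.  -0.1  0. ] shift [0.0333 0.0048 0.0247] rows 0.8
rot [-0.  -0.1  0. ] shift [0.0321 0.0053 0.0324] rows 0.9
rot [-0.  -0.1  0. ] shift [0.0302 0.0058 0.0411] rows 1.0
rot [-0.  -0.1  0. ] shift [0.0273 0.0059 0.047 ] rows 1.1
```

Emit:
drive_tool([
  [0,0,0,0.008,0.001,0.006,1],
  [0,0,0,0.0163,0.002,0.0127,1],
  [0,0,0,0.022,0.003,0.0167,1],
  [0,0,0,0.0276,0.004,0.0207,1],
  [0,0,0,0.0333,0.0048,0.0247,1],
  [0,0,0,0.0333,0.0048,0.0247,1],
  [0,0,0,0.0333,0.0048,0.0247,1],
])

```text
time: 21.95
ee_pos: [0.5918, -0.1177, 0.1658]
eef_rot: [0.951, 0.067, 0.3, -0.021]
ft_force: [0.5, -0.8, -0.8]
width: 0.0048
```

```bash
python3 look.py w16.png; for p in "0.592 -.1177 .1672" ".5955 -.1177 .1602" ".599 -.1177 .152" ".600 -.1177 .1455"; do python3 go.py $p 55 8; done
```

```text
[-0.1817  0.0031  0.4269  2.1371 -0.4926  0.4756 -0.8056] [[ 0.8111  0.1396  0.5679  0.5917]
 [ 0.1143 -0.9902  0.08   -0.1178]
 [ 0.5736  0.     -0.8192  0.1659]
 [ 0.      0.      0.      1.    ]]
rot [-0.  0.  0.] shift [ 0.001  -0.     -0.0009] rows 0.0
rot [-0.  0.  0.] shift [-0.0001  0.0005  0.0068] rows 0.1
rot [-0.  0.  0.] shift [-0.002   0.0009  0.0155] rows 0.3
rot [-0.  0.  0.] shift [-0.0049  0.0011  0.0214] rows 0.4
```

View pics/w16.png

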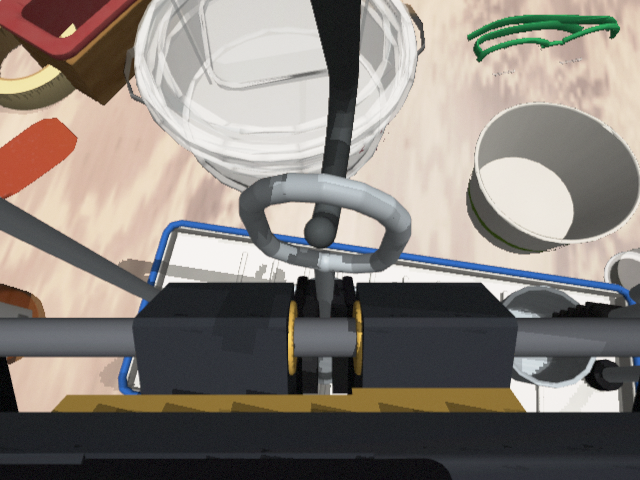

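The hook's tip (320,232) shows through the loop (240–410, 175–270). Lower into the curl.

Emit:
drive_tool([
  [0,0,0,0,0.0002,0.0034,1],
  [0,0,0,-0.0001,0.0005,0.0068,1],
  [0,0,0,-0.001,0.0007,0.011,1],
  [0,0,0,-0.002,0.0009,0.0155,1],
  [0,0,0,-0.0034,0.001,0.0184,1],
  [0,0,0,-0.0049,0.0011,0.0214,1],
  [0,0,0,-0.0049,0.0011,0.0214,1],
  [0,0,0,-0.0049,0.0011,0.0214,1],
])

```text
time: 22.8
ee_pos: [0.6016, -0.118, 0.1472]
eef_rot: [0.951, 0.067, 0.302, -0.021]
ft_force: [0.3, -0.6, 4.7]
width: 0.0045
```

```bash
python3 hang.py w17.png|tail -5; python3 lp.py w17.png
```

```text
0.24 9753 x [0.5682 0.6053 0.6217] y [-0.1458 -0.1184 -0.1042]
0.25 3253 x [0.5918 0.622  0.6252] y [-0.1196 -0.1169 -0.114 ]
0.26 1240 x [0.6182 0.6212 0.6243] y [-0.1197 -0.1173 -0.1142]
0.27 285 x [0.6171 0.618  0.6203] y [-0.1196 -0.1173 -0.1142]
y(x) slope 0.019289172196446915 yaw deg 1.1050511178328812 zmax 0.27215767722197814 zmin 0.22000673193839612
[ 0.6015 -0.118   0.1472]
43111 zmax 0.2671796935185857
0.075 5946 x [0.5713 0.5783 0.6041] y [-0.1499 -0.1259 -0.0922]
0.08 19929 x [0.5694 0.5808 0.604 ] y [-0.1496 -0.1247 -0.0921]
0.085 4879 x [0.5806 0.5867 0.6049] y [-0.149  -0.1277 -0.0914]
0.09 879 x [0.6039 0.6048 0.6134] y [-0.1324 -0.1271 -0.101 ]
0.095 4542 x [0.6015 0.6063 0.6204] y [-0.1289 -0.1172 -0.1045]
0.1 3329 x [0.5987 0.6068 0.6237] y [-0.1234 -0.117  -0.1098]
0.105 2209 x [0.5917 0.5955 0.6252] y [-0.1196 -0.1168 -0.1139]
0.11 805 x [0.593  0.6231 0.6254] y [-0.1197 -0.117  -0.1142]
0.115 593 x [0.6197 0.6215 0.624 ] y [-0.1197 -0.1174 -0.1142]
top mean [ 0.6115 -0.1169  0.2577] normal az 59.01060487866481
```

Emit:
drive_tool([
  [0,0,0,0.0004,0,-0.0006,1],
  [0,0,0,0.0006,0,-0.0008,0.85],
  [0,0,0,0.0006,0,-0.0008,0.75],
  [0,0,0,0.0006,0,-0.0008,0.6],
  [0,0,0,0.0006,0,-0.0008,0.45],
  [0,0,0,0.0006,0,-0.0008,0.3],
  [0,0,0,0.0006,0,-0.0008,0.3],
  [0,0,0,0.0006,0,-0.0008,0.3],
  [0,0,0,0.0006,0,-0.0008,0.3],
  [0,0,0,0.0006,0,-0.0008,0.3],
])

```text
time: 23.85
ee_pos: [0.6003, -0.1176, 0.1468]
eef_rot: [0.951, 0.067, 0.3, -0.021]
ft_force: [0.5, 0.4, 0.2]
width: 0.0307
```

```bash
python3 look.py w18.png | head -1; python3 lp.py w18.png|tail -9; python3 -c "
from h import *
d=np.load('pics/w18.png.npy');P=cloud('wrist',d,d>0)
k=(abs(P[:,0]-.606)<.012)&(abs(P[:,1]+.117)<.012)&(P[:,2]>.15)&(P[:,2]<.2);print(k.sum(),np.median(P[k],0) if k.sum() else '')"
```

```text
[-0.1766  0.055   0.4256  2.1366 -0.5834  0.4423 -0.7222] [[ 0.8108  0.1397  0.5684  0.6003]
0.08 12865 x [0.5679 0.5765 0.6044] y [-0.1498 -0.1237 -0.0914]
0.085 3301 x [0.5673 0.5834 0.6053] y [-0.1492 -0.1267 -0.0907]
0.09 766 x [0.6037 0.6047 0.608 ] y [-0.1321 -0.1278 -0.1001]
0.095 3853 x [0.602  0.6063 0.6198] y [-0.129  -0.1167 -0.1031]
0.1 4148 x [0.5994 0.6066 0.6234] y [-0.124  -0.1165 -0.1081]
0.105 1953 x [0.5917 0.5967 0.6252] y [-0.1192 -0.1163 -0.1133]
0.11 1210 x [0.5925 0.6229 0.6254] y [-0.1193 -0.1163 -0.1137]
0.115 638 x [0.6199 0.6218 0.6241] y [-0.1193 -0.117  -0.1138]
top mean [ 0.612  -0.1164  0.2576] normal az 63.627229657516374
606 [ 0.60382583 -0.11632074  0.18131654]
```

Emit:
drive_tool([
  [0,0,0,0,0,-0.01,0.3],
  [0,0,0,0,0,-0.02,0.3],
  [0,0,0,0,0,-0.035,0.3],
  [0,0,0,0,0,-0.055,0.3],
  [0,0,0,0,0,-0.08,0.3],
  [0,0,0,0,0,-0.105,0.3],
  [0,0,0,0,0,-0.12,0.3],
  [0,0,0,0,0,-0.12,0.3],
  [0,0,0,0,0,-0.12,0.3],
  [0,0,0,0,0,-0.12,0.3],
  [0,0,0,0,0,-0.12,0.3],
  [0,0,0,0,0,-0.12,0.3],
])

```text
time: 25.1
ee_pos: [0.5321, -0.127, 0.2442]
eef_rot: [0.951, 0.067, 0.3, -0.021]
ft_force: [0.3, 0.5, 0.1]
width: 0.0304
```

```bash
python3 look.py w19.png small_loop cup_loop cup_grip; cp pics/w19.png.npy /tmp/a.npy; sleep 0
python3 - <<'E'
from h import *
np.set_printoptions(precision=4,suppress=True)
d1=np.load('/tmp/a.npy')
for i in range(2):
    im,d=camera('wrist'); print('diff',np.abs(d-d1)[(d>0)&(d1>0)].mean())
save('side','s2.png'); c=cv2.imread('pics/s2.png')[150:350,330:490]; cv2.imwrite('pics/s2c.png',cv2.resize(c,(480,600),interpolation=cv2.INTER_CUBIC))
P=cloud('wrist',d,d>0)
for lo in np.arange(.04,.26,.02):
    k=(np.hypot(P[:,0]-.606,P[:,1]+.1165)<.04)&(P[:,2]>lo)&(P[:,2]<lo+.02)
    if k.sum(): print(round(lo,2),k.sum(),np.median(P[k],0))
E
```

```text
[-0.1245 -0.2399  0.3781  2.1511 -0.2336  0.6607 -1.0169] [[ 0.8114  0.14    0.5674  0.5321]
 [ 0.1148 -0.9902  0.0802 -0.1271]
 [ 0.5731  0.     -0.8195  0.2444]
 [ 0.      0.      0.      1.    ]]
small_loop 0.94 559 182 [ 0.6017 -0.218   0.2474]
outl 0.78 5966 [ 0.532  -0.3849 -0.0008] [ 0.7599 -0.1571  0.3179] [ 0.6026 -0.2192  0.1514]
cup_loop 0.63 324 142 [ 0.6063 -0.1162  0.2492]
outl 0.76 5881 [ 0.5763 -0.149  -0.0007] [ 0.751  -0.0774  0.2518] [ 0.6047 -0.1165  0.0753]
outl 0.77 6412 [ 0.5763 -0.1528 -0.0008] [ 0.7463 -0.0653  0.252 ] [ 0.6049 -0.1165  0.0751]
diff 0.0025223165
diff 0.002580028
0.04 1327 [ 0.6062 -0.1159  0.0411]
0.06 1135 [ 0.6138 -0.1184  0.0727]
0.08 329 [ 0.605  -0.1176  0.0847]
0.1 197 [ 0.6005 -0.1167  0.1118]
0.12 254 [ 0.6036 -0.1165  0.1236]
0.14 95 [ 0.6037 -0.1164  0.1498]
0.16 119 [ 0.6037 -0.1164  0.1709]
0.18 150 [ 0.6037 -0.1164  0.1907]
0.2 640 [ 0.6048 -0.1157  0.2082]
0.22 443 [ 0.6044 -0.1285  0.2309]
0.24 1617 [ 0.6062 -0.1164  0.2476]
```

View pics/s2c.png

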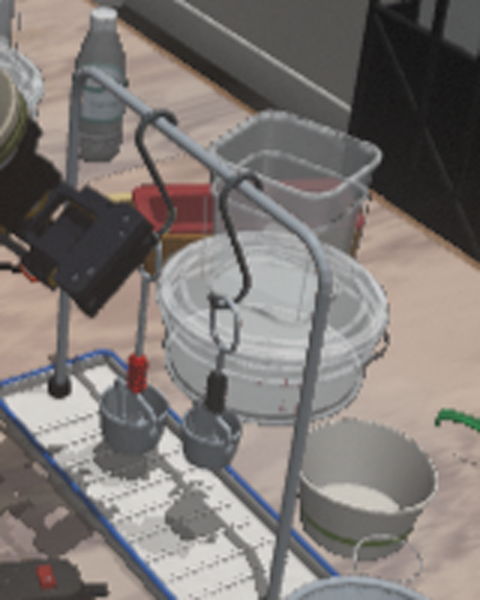

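Emit:
drive_tool([
  [0,0,0,0,0,-0.02,0.3],
  [0,0,0,0,0,-0.04,0.3],
  [0,0,0,0,0,-0.05,0.3],
  [0,0,0,0,0,-0.05,0.3],
  [0,0,0,0,0,-0.05,0.3],
  [0,0,0,0,0,-0.05,0.3],
  [0,0,0,0,0,-0.05,0.3],
  [0,0,0,0,0,-0.05,0.3],
  [0,0,0,0,0,-0.05,0.3],
  [0,0,0,0,0,-0.05,0.3],
  [0,0,0,0,0,-0.05,0.3],
  [0,0,0,0,0,-0.05,0.3],
])

```text
time: 26.8
ee_pos: [0.5037, -0.1313, 0.286]
eef_rot: [0.951, 0.067, 0.3, -0.021]
ft_force: [0.2, 0.2, -0.4]
width: 0.03
```

Run:
```python
from h import *
np.set_printoptions(precision=4,suppress=True)
for i in range(4):
    im,d=camera('wrist'); P=cloud('wrist',d,d>0)
    o=[]
    for a,b in [(.13,.19),(.243,.254)]:
        k=(np.hypot(P[:,0]-.606,P[:,1]+.1165)<.02)&(P[:,2]>a)&(P[:,2]<b); o.append(P[k].mean(0))
    print(o)
r=tip_of('small_loop','wrist')[:1]; u,v=r[0]['location'][0]*640,r[0]['location'][1]*480; print('small',r[0]['score'],w('wrist',u,v,d[int(v),int(u)]))
close_job()
```

```text
[array([ 0.6039, -0.1162,  0.1634]), array([ 0.61  , -0.1164,  0.2472])]
[array([ 0.6039, -0.1162,  0.1635]), array([ 0.6099, -0.1163,  0.2473])]
[array([ 0.6039, -0.1162,  0.163 ]), array([ 0.6101, -0.1163,  0.2473])]
[array([ 0.6039, -0.1163,  0.1633]), array([ 0.6099, -0.1164,  0.2473])]
small 0.8 [ 0.6039 -0.2189  0.2466]
the job is handed in; nothing more can be done
```

The red-gripped cup is hanging by its loop in the spare S-hook's lower curl, about 45 mm to the +y side of the rail's middle. I handed the job in at about 27 s. I took the hook off the bucket's rim, set it over the rail and let go. I then carried the cup by its stem over the bottles, lowered its loop onto the curl, released it and backed away.

**Last checks**
- **At rest:** four wrist pictures in a row agreed to under 1 mm, with the stem vertical.
- **Clearance:** the cup's loop is about 102 mm from the small cup's loop.
- **Released:** the fingers were open and well away, and the wrist force was near zero.

**Disagreements and a scare**
- **Small cup's loop:** my first two-camera estimate put it about 10 mm away from where the last wrist views do. I take that as measuring error, since nothing touched it.
- **Arm near its limits:** early on, several joints came close to their range limits and the wrist force showed a brief spike of up to about 119 N per axis (about 156 N combined; the limit is 120 N). This may count against the run. I backed off and used a steeper approach; every later reading stayed below 5 N.
- **Not re-checked:** I did not re-measure the bucket, bottles, jar or soap at the end. I felt no contact with them after the hook was lifted off.

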